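# Hang the weighing pan with an open tin below a spring scale, through its latch

### The job

The bench scale is taken by the cup standing on it, so weigh the open tin of primer on the spring scale that hangs from the stand: carry the pan with the tin in it by its bail and press the bare middle of the bail down through the spring latch of the scale's hook, until the latch has snapped shut behind it. Then ease its weight on to the scale without a jerk and let go, so that the pan hangs level and still on the scale alone, clear of everything below. Go by feel, for the hook sinks as you press: never pull the scale near its full 10 newtons, keep the tin upright in its collar, and do not disturb the things lying around.

Things in the scene. Friction and masses are not known exactly. Their poses are not given: they have to be found in the camera images.
- bail_mid (a point): Middle of the bail's straight top bar on the loose weighing pan; y along the bar, z up. Bar 7 mm round, axis 155 mm above the pan's underside, bare for 28 mm either side of here; the bail's uprights are 95 mm either side. Pan and bail: one rigid 170 g piece, tray 200 (y) x 100 (x) mm with a 16 mm rim; starts on the bench left or right of the stand, within 0.35 rad of facing the robot.
- sleeve_left (a point): Middle of the black ribbed round grip sleeve on the bar, 53 mm to +y of bail_mid: 50 mm long, 13 mm thick. The place to grasp, fingers closing along the pan's x. Axes as bail_mid. Held here the pan with tin (0.30 to 0.52 kg) hangs off-centre, 0.16 to 0.27 N m: grip firmly, 60 N or more. Leaning the gripper outward, away from the bar's middle, keeps it clear of the scale.
- sleeve_right (a point): The same sleeve 53 mm to -y of bail_mid; either may be used.
- tin_mid (a point): Centre of the open quarter-litre tin, 71 mm across, 66 mm high, half-way up; loose, 130 to 350 g, z up when upright. It stands on the pan's 3 mm floor, in the middle, in a collar 14 mm high with 2 to 3 mm of play.
- hook_seat (a point): On the scale's hook: where the bar's centre lies when it hangs in the hook's lowest point. x points away from the robot toward the stand's post, y along a hung bar, z up. The hook is 8 mm round steel, a C in its x-z plane, open upward and to -x, its back at x = +29 mm, its rod (16 mm nut, underside 73 mm above here) at x = 0. It swings with the scale and sinks as the scale stretches.
- hook_tip (a point): Top end of the hook's tip, flared outward, 28 mm to -x of hook_seat and 46 mm above it; axes as hook_seat. The bar comes in from -x over this point and under the scale's tube, 56 to 64 mm above hook_seat, to x = -12 mm of hook_seat, then goes down on to the latch between tip and rod.
- hook_latch (a joint): Spring latch, rad: 0 = shut, growing as it is pressed down, at most 0.85. A strap from its pivot on the hook's back (x +23, 37 mm above hook_seat) to the inside of the tip (x -17, 31 mm above). Pressed with about 4.5 to 7 N it lets the bar slip by between its end and the tip at about 0.45 and springs shut above it.
- scale_hook (a joint): How far the hook is drawn out of the spring scale, m: 0 unloaded, 0.15 N per mm, full scale 0.067 (10 N). With pan and tin hanging it rests at 0.019 to 0.034. The latch yields only after the hook has sunk some 30 to 47 mm, and the hook springs back up when the bar has passed.
- stand: Fixed bench stand; origin on the bench straight below the scale's pivot, axes as hook_seat. Foot 250 x 150 x 15 mm from x -60 to +190 mm, upright rod 15 mm thick at x +150, 510 mm high, arm 12 mm thick along x at 472 mm. Open on both sides (y). Yaw within 0.25 rad.
- scale_link: The scale's pivot, 220 mm above the unloaded hook_seat: the scale swings freely from here in both directions, cannot twist. Below it hangs the scale's steel tube, 32 mm across, 115 mm long, its lower end 137 mm below here and 83 mm above the unloaded hook_seat.
- jar_mid (a point): Bystander: glass jar with a yellow lid, 62 mm across, 78 mm high; its centre. On the other side of the stand from the pan.
- tape: Bystander: roll of masking tape lying flat, 92 mm across, 26 mm high; centre of its underside.
- lid: Bystander: pressed tin lid lying flat, 62 mm across, 10 mm high; centre of its underside.

How it is judged:
By the outcome, as a careful person would: the job done as asked, in the order asked, and still so for the second after the job is handed in, with the robot touching nothing.
It also fails if it takes over 72 s, if anything falls off the work surface, if the arm or the gripper's body presses on something with over 40 N, if the wrist force passes 120 N, or if a joint passes its speed limit or range.

### The arm

A 7-joint arm with a two-finger parallel gripper is mounted at the origin on a cart in front of the work surface, level with it; the furniture and walls round the work are solid. World frame = base frame: x ahead of the robot, y to its left, z up, the work surface at z = 0. Lengths are in mm, angles in rad, forces in N, time in s.
With the tool pointing down it reaches from about 425 to 825 mm from the base axis. Payload 3.6 kg.
Tool frame: the origin (TCP) lies on the centre line of the jaws, within the pads' length; the fingertips stand 17 mm ahead of it and the grasp point (between the pads) lies 2 mm behind it; z points along the fingers, y is the direction in which the jaws open and shut (so a half turn about z gives the same grasp; the last joint's range is limited). The gripper opens to 85 mm and grips with 20 to 120 N. Pads are 22 mm wide; open, the fingers measure 114 mm over their backs; the gripper's body (76 mm by 85 mm) begins 54 mm behind the grasp point. The pads swing forward as they close: fully open they stand 13 mm farther back than shut.
Start: joints at [1.238, 0.615, -0.013, 1.423, 0.008, 1.103, -0.04], TCP at [195.698, -619.812, 248.297] pointing down, gripper open.
Joint ranges: [-3.12, 3.12], [-0.3, 2.06], [-1.34, 1.32], [0.26, 2.42], [-1.36, 4.5], [0.01, 1.98], [-2.84, 2.84]. Speed limits (rad/s): [2.79, 2.79, 3.14, 3.14, 3.14, 3.14, 3.14].

### API

Orientations are given as a rotation vector (axis times angle).
In Python, from bench import sense, capture, job_done, look_for, trace gives the robot as it stands. The module is installed in compiled form; this text tells all that it offers.
- The arm moves only by the tool arm_command, never from a script. Its argument "steps" is a list of rows, each an object with "rotation": the turn, a rotation vector about the tool's x, y, z in degrees, a list of three; "dp": the shift along the tool's x, y, z in m, a list of three; "jaw": the opening, from 0 (shut) to 1 (fully open). A call has 1 to 8 rows; each row is the pose to reach, as a shift and turn from the pose commanded when the call began, along the tool's axes at that moment; what a row does not reach only later rows make up. A row lasts 1/12 s, in which the tool goes at most 41.7 mm and 7.16 degrees, less where a joint would pass 70% of its speed; a pose out of reach is approached as far as the arm can. A call with a gripper value outside its range is refused whole. The fingers move at their own pace and stop on an object; the grip force is fixed at half the most. Time passes only in rows, so rows that repeat a pose let the fingers close. It gives the time, the measured TCP pose, the force and the opening at its end, in the units of the state.
- sense(): the state, without advancing time (a new reading comes with each control period).
- capture(name): name is "scene" or "top" or "wrist"; returns a dict with "color" (384x512x3 uint8, blue, green, red), "vertical_fov" (degrees; the focal length in pixels is half the picture's height over the tangent of half this angle, whatever the lens; pixels are square), "cx", "cy" (the principal point, pixels), "R" (3x3) and "t" (3): a world point X has camera coordinates R X + t. Camera axes: x right, y down, z forward; pixel columns grow to the right and rows downward; lengths in mm; the calibration is good to about 2 mm. A picture is of the moment at which its call begins. There is no depth.
- job_done(): hands the job in, once; it reports no verdict.
Trained networks look in a picture, given as the dict that the camera call returned (one of the last four; its "shot" number tells which), for a name from the list of things; names that differ only in an ending like _2 or _b are one class to them, and where a whole thing is asked for, a point or a joint stands for the part that bears it (a point fixed in the world has none). Each returns a list of dicts, best first, with "p" (0 to 1); they miss things now and then, are a little off and sometimes report something else, mostly with a low value. They report only what shows in the picture. A call takes as long as a camera call.
- look_for(picture, thing): "position" ([row, column] as shares, 0 to 1, of the picture: columns of its width, rows of its height, amid what is visible of it).
- trace(picture, thing): "pixels" (384x512 bool, what is visible of it) and "position" ([row, column] as shares, 0 to 1, of the picture: columns of its width, rows of its height, amid what is visible of it).
The state is a dict: "time": time; "qpos": joint angles; "qd": joint speeds; "joint_torque": joint torques, N m; "ee_pos": TCP position; "tcp_rot": TCP orientation; "ft_force": force on the tool from outside, world axes, zero at the start; "moment": the same for the moment, N m; "width": finger opening in mm.
Only numpy, scipy, OpenCV 4.12 (cv2) and the standard library are available. Lean on these libraries where they do the work, as an engineer would, in place of code of your own. Each camera call takes 0.05 s, during which the arm holds its last target.

## Working session

There is one attempt and no reset: what is moved stays moved. The work goes in short steps, Python scripts to look and compute and a tool call to move; the robot and the scene stay as the last step left them, time stands still between calls to the robot, and variables do not carry over. Pictures are saved under pics/ and viewed, and the job is handed in when it is done.

Besides the shell and the picture viewer there is one more tool, called after ">>>" as name(argument=value, ...), one argument or row to a line, values as JSON. arm_command: Moves the arm, as the interface text tells. Its arguments: {"type":"object","properties":{"steps":{"type":"array","items":{"type":"object","properties":{"rotation":{"type":"array","items":{"type":"number"}},"dp":{"type":"array","items":{"type":"number"}},"jaw":{"type":"number"}}}}},"required":["steps"]}

```bash
mkdir -p pics; ls; cat > h.py <<'E'
import numpy as np, cv2, pickle
from bench import sense, capture, look_for, trace
def f(p): return 192/np.tan(np.radians(p["vertical_fov"])/2)
def ray(p,rc):
    u=rc[1]*512; v=rc[0]*384
    d=np.array([(u-p["cx"])/f(p),(v-p["cy"])/f(p),1.])
    R=np.array(p["R"]);t=np.array(p["t"])
    return -R.T@t, R.T@d/np.linalg.norm(d)
def proj(p,X):
    c=np.array(p["R"])@np.array(X)+np.array(p["t"])
    return f(p)*c[0]/c[2]+p["cx"], f(p)*c[1]/c[2]+p["cy"]
def tri(rs):
    A=np.zeros((3,3));b=np.zeros(3)
    for o,d in rs:
        P=np.eye(3)-np.outer(d,d);A+=P;b+=P@o
    X=np.linalg.solve(A,b)
    return X,[float(np.linalg.norm((np.eye(3)-np.outer(d,d))@(X-o))) for o,d in rs]
def save(p,n,s=1.5):
    cv2.imwrite(f"pics/{n}.png",cv2.resize(p["color"],None,fx=s,fy=s,interpolation=cv2.INTER_CUBIC))
E
python3 - <<'E'
from h import *
s=sense();print(s)
for n in ["scene","top","wrist"]:
    p=capture(n);save(p,n+"0");print(n,p["vertical_fov"],p["cx"],p["cy"],np.array(p["R"]).round(3).tolist(),np.array(p["t"]).round(1),"cam",(-np.array(p["R"]).T@np.array(p["t"])).round(0))
    for k in ["bail_mid","sleeve_left","sleeve_right","tin_mid","hook_seat","hook_tip","hook_latch","scale_link","stand","jar_mid","tape","lid"]:
        r=look_for(p,k)
        print(k,[(np.round(np.array(q["position"])*[384,512],1).tolist(),round(q["p"],2)) for q in r[:3]])
E
```

```text
pics
{'time': 0.0, 'qpos': array([ 1.23851747,  0.61593195, -0.0126144 ,  1.42494299,  0.00806576,
        1.10339522, -0.04037604]), 'qd': array([-0.0004326 , -0.00034613, -0.00048538, -0.00123923, -0.00214106,
       -0.00024674,  0.00115444]), 'joint_torque': array([-7.91127077e-04, -4.69213951e+01,  2.59208707e-01, -1.71032488e+01,
        1.00471699e-02,  9.67932923e-03,  4.73838249e-07]), 'ee_pos': array([ 195.46691817, -619.13766348,  247.11522112]), 'tcp_rot': array([-3.10236298e+00, -4.78166224e-01,  6.43411484e-04]), 'ft_force': array([-0.39267294, -0.47887149, -0.10135916]), 'moment': array([-0.00497722,  0.04174041, -0.02112405]), 'width': 85.64058650072059}
scene 44.07467502072325 252.30598024810743 190.47136214437688 [[0.89, 0.456, 0.012], [0.326, -0.617, -0.716], [-0.319, 0.641, -0.698]] [-502.5   18.6 1852.7] cam [1032. -948. 1312.]
bail_mid [([184.5, 265.1], 0.55)]
sleeve_left [([187.2, 267.5], 0.56)]
sleeve_right [([186.1, 267.8], 0.77)]
tin_mid [([179.1, 269.9], 0.51)]
hook_seat [([184.6, 240.8], 0.55)]
hook_tip [([186.3, 235.4], 0.7)]
hook_latch [([235.8, 250.7], 
[... 357 characters left out ...]
eeve_left [([222.7, 170.2], 0.72), ([172.7, 198.5], 0.71), ([222.5, 172.2], 0.68)]
sleeve_right [([221.4, 175.1], 0.58)]
tin_mid [([217.8, 168.4], 0.73)]
hook_seat [([175.7, 331.6], 0.65)]
hook_tip []
hook_latch []
scale_link [([209.8, 263.3], 0.66)]
stand [([198.8, 270.2], 0.97)]
jar_mid [([236.0, 346.5], 0.88)]
tape [([161.0, 186.1], 0.5)]
lid [([177.0, 330.6], 0.81)]
wrist 65.37112838593286 255.11650251275003 189.29484116451334 [[0.301, -0.954, -0.001], [-0.911, -0.288, 0.296], [-0.282, -0.088, -0.955]] [-649.9  -38.9  381.1] cam [ 268. -597.  375.]
bail_mid []
sleeve_left []
sleeve_right []
tin_mid []
hook_seat []
hook_tip []
hook_latch []
scale_link []
stand []
jar_mid []
tape []
lid []
```

View pics/scene0.png

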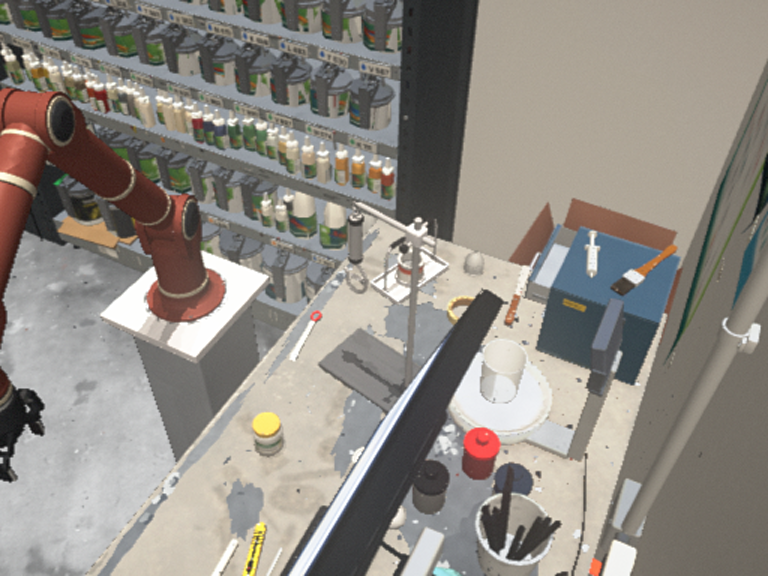

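View pics/top0.png

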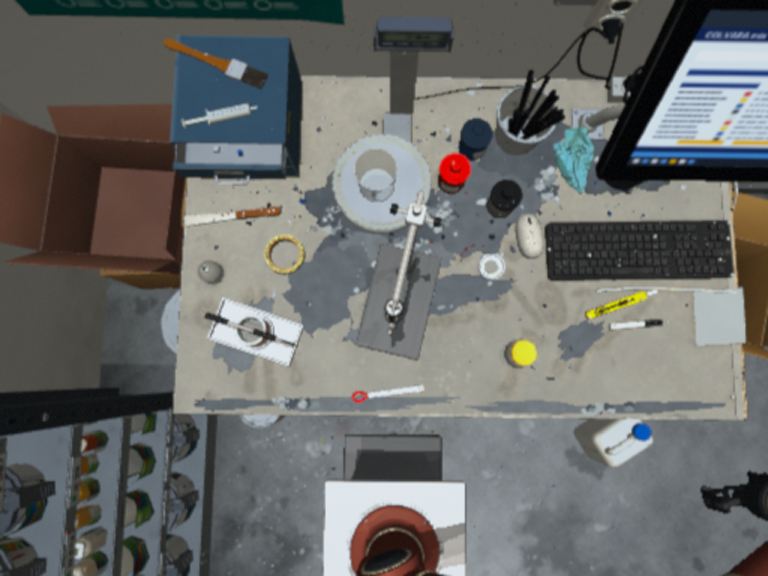

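View pics/wrist0.png

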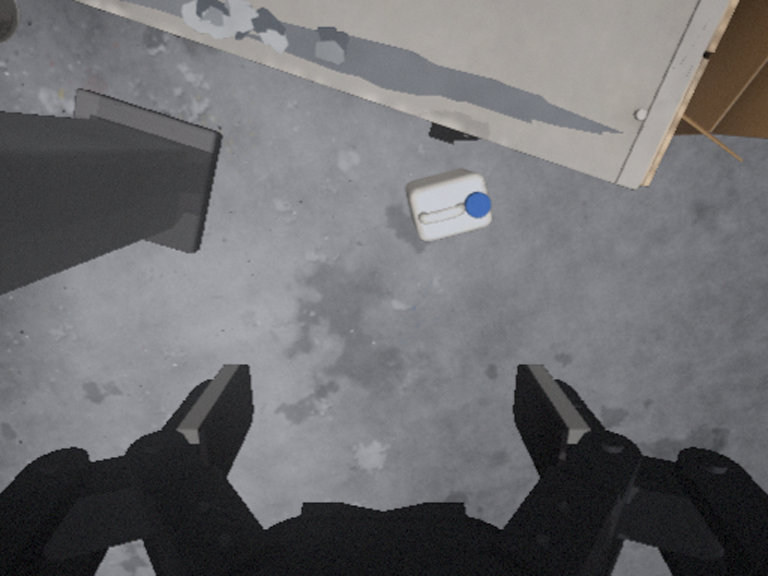

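```bash
python3 - <<'E'
from h import *
p=capture("scene");c=p["color"][120:310,180:345];cv2.imwrite("pics/sc1.png",cv2.resize(c,None,fx=3.6,fy=3.1,interpolation=cv2.INTER_CUBIC))
c=p["color"][130:220,215:315];cv2.imwrite("pics/sc1b.png",cv2.resize(c,None,fx=6.5,fy=6.5,interpolation=cv2.INTER_CUBIC))
p=capture("top");c=p["color"][120:270,120:310];cv2.imwrite("pics/top1.png",cv2.resize(c,None,fx=4,fy=4,interpolation=cv2.INTER_CUBIC))
E
```

```text
(no output)
```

View pics/sc1b.png

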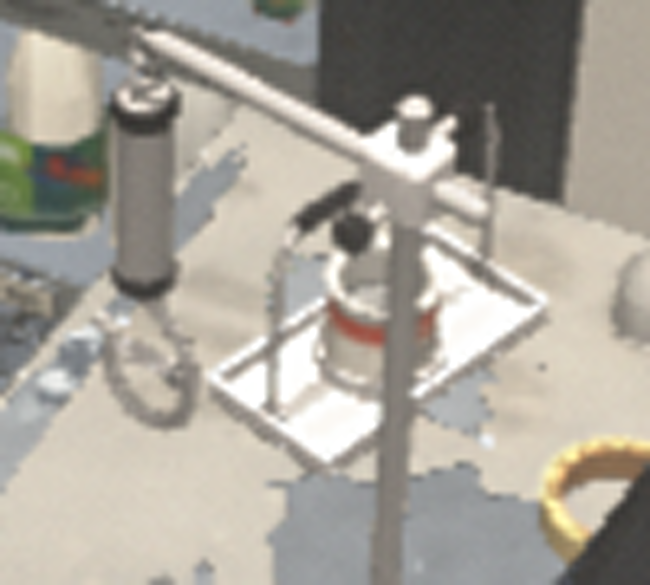

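View pics/top1.png

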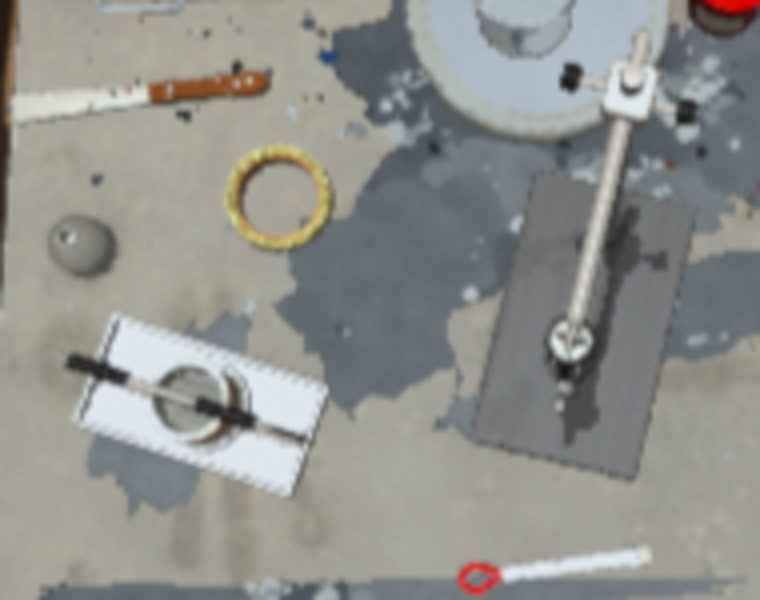

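View pics/sc1.png

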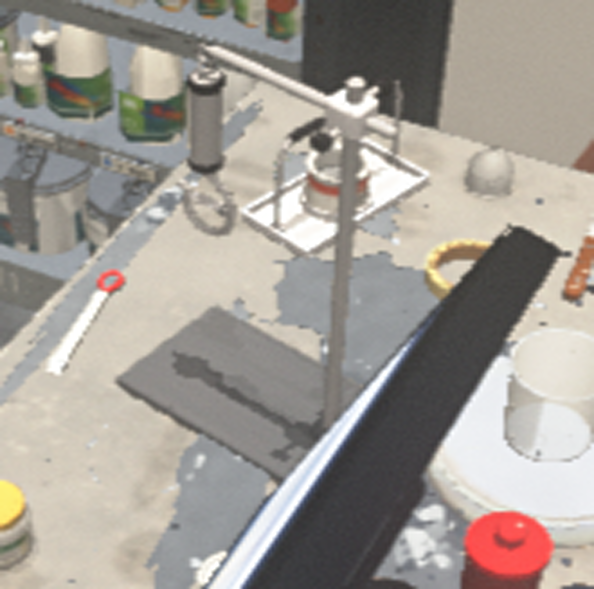

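```bash
python3 - <<'E'
from h import *
p=capture("top")
def atz(u,v,z,sc=4):
    o,d=ray(p,((v/4+120)/384,(u/4+120)/512)); return o+d*(z-o[2])/d[2]
foot=[atz(*c,15) for c in [(475,438),(634,478),(694,205),(535,172)]]
for a in foot: print("foot",a.round(1))
fd=(foot[2]+foot[3]-foot[0]-foot[1]);yaw=np.arctan2(fd[1],fd[0]);fc=sum(foot)/4
ex=np.array([np.cos(yaw),np.sin(yaw),0]);piv=fc-65*ex
print("yaw",yaw,"center",fc,"pivot xy",piv, np.linalg.norm(fd)/2)
for c in [(570,340)]: print("tube top",atz(*c,450))
print("post top",atz(632,85,510),"expect",piv+150*ex)
pan=[atz(*c,16) for c in [(113,315),(328,385),(292,495),(75,423)]]
for a in pan: print("pan",a.round(1))
pc=sum(pan)/4;pd=pan[0]+pan[3]-pan[1]-pan[2];print("pan c",pc,np.linalg.norm(pd)/2,"yaw",np.arctan2(-pd[0],pd[1]))
for c in [(97,369),(226,410)]: print("sleeve",atz(*c,155))
w=[]
for n,c in [("tin",(195,403))]: print(n,atz(*c,69))
for n,c in [("sphere",(82,245)),("tape",(278,198))]: print(n,atz(*c,20))
p2=capture("scene")
for X in [piv*[1,1,0]+[0,0,z] for z in (460,450,440,240,230,220)]: 
    u,v=proj(p2,X);print(X.round(0),((u-215)*6.5,(v-130)*6.5))
m=sum(atz(*c,155) for c in [(97,369),(226,410)])/2
u,v=proj(p2,m);print(m,((u-215)*6.5,(v-130)*6.5))
E
```

```text
foot [456.7  87.7  15. ]
foot [424. -51.  15.]
foot [ 665.8 -102.5   15. ]
foot [693.6  39.2  15. ]
yaw -0.2059410155832486 center [560.03464199  -6.67246238  15.        ] pivot xy [496.40815756   6.6192824   15.        ] 244.4989826126724
tube top [496.33893225   9.82237936 450.        ]
post top [638.41814096 -23.56855125 510.        ] expect [643.23850624 -24.05397479  15.        ]
pan [559.9 407.6  16. ]
pan [501.  216.9  16. ]
pan [405.3 244.8  16. ]
pan [464.9 435.7  16. ]
pan c [482.7948967  326.24442683  16.        ] 199.7454099281137 yaw -0.3010177317229973
sleeve [500.243832   378.90305979 155.        ]
sleeve [469.4437331  276.21604304 155.        ]
tin [480.23497107 320.20473114  69.        ]
sphere [621.14608866 436.9158877   20.        ]
tape [665.7586288  266.06257381  20.        ]
[496.   7. 460.] (np.float64(126.0161505787858), np.float64(50.586509042698424))
[496.   7. 450.] (np.float64(126.32506863992374), np.float64(68.26206465011138))
[496.   7. 440.] (np.float64(126.63088944223057), np.float64(85.76040248494833))
[496.   7. 240.] (np.float64(132.16207815634664), np.float64(402.2418452704726))
[496.   7. 230.] (np.float64(132.41229601338773), np.float64(416.5587150248774))
[496.   7. 220.] (np.float64(132.66025434626266), np.float64(430.7463001887393))
[484.84378255 327.55955141 155.        ] (np.float64(379.9279301274544), np.float64(159.63779589635143))
```

```bash
cat > plan.py <<'E'
from h import *
from scipy.spatial.transform import Rotation as Ro, Slerp
def steps(wps,n,jaw=1.0,p0=None,R0=None):
    """wps: list of (pos mm, Rmat) world; interpolate n rows through; print rows rel to current pose"""
    s=sense();p0=np.array(s["ee_pos"]) if p0 is None else np.array(p0);R0=Ro.from_rotvec(s["tcp_rot"]) if R0 is None else R0
    P=[p0]+[np.array(w[0],float) for w in wps];Q=[R0]+[w[1] if w[1] is not None else R0 for w in wps]
    L=[0]
    for a,b,c,d in zip(P,P[1:],Q,Q[1:]): L.append(L[-1]+max(np.linalg.norm(b-a)/40,np.degrees((c.inv()*d).magnitude())/6.9,1e-6))
    print("min rows",round(L[-1],1))
    ts=np.linspace(0,L[-1],n+1)[1:];sl=Slerp(L,Ro.concatenate(Q))
    for t in ts:
        p=np.array([np.interp(t,L,[q[i] for q in P]) for i in range(3)])
        dp=R0.inv().apply(p-p0)/1000; r=np.degrees((R0.inv()*sl(t)).as_rotvec())
        print('{"dp":%s,"rotation":%s,"jaw":%g}'%(dp.round(4).tolist(),r.round(2).tolist(),jaw))
def frame(x,y):
    x=np.array(x,float);y=np.array(y,float);x/=np.linalg.norm(x);y-=x*(x@y);y/=np.linalg.norm(y)
    return Ro.from_matrix(np.column_stack([x,y,np.cross(x,y)]))
def st():
    s=sense();print("t",round(s["time"],2),"pos",s["ee_pos"].round(1),"R",Ro.from_rotvec(s["tcp_rot"]).as_matrix().round(3).tolist(),"F",s["ft_force"].round(2),"M",s["moment"].round(3),"w",round(s["width"],1),"q",s["qpos"].round(3).tolist())
E
python3 - <<'E'
from plan import *
st()
def tz(a):a=np.radians(a);return frame([np.cos(a),np.sin(a),0],[np.sin(a),-np.cos(a),0])
steps([([150,-475,560],None)],8)
E
```

```text
t 2.15 pos [ 195.7 -619.8  248.3] R [[0.954, 0.301, 0.0], [0.301, -0.954, 0.0], [0.0, -0.0, -1.0]] F [0.12 0.47 0.32] M [ 0.109 -0.01   0.014] w 85.4 q [1.239, 0.615, -0.013, 1.423, 0.008, 1.103, -0.04]
min rows 8.7
{"dp":[0.0, -0.019, -0.039],"rotation":[0.0, 0.0, 0.0],"jaw":1}
{"dp":[0.0, -0.038, -0.0779],"rotation":[0.0, 0.0, 0.0],"jaw":1}
{"dp":[0.0, -0.057, -0.1169],"rotation":[0.0, 0.0, 0.0],"jaw":1}
{"dp":[0.0, -0.0759, -0.1558],"rotation":[0.0, 0.0, 0.0],"jaw":1}
{"dp":[0.0, -0.0949, -0.1948],"rotation":[0.0, 0.0, 0.0],"jaw":1}
{"dp":[0.0, -0.1139, -0.2338],"rotation":[0.0, 0.0, 0.0],"jaw":1}
{"dp":[0.0, -0.1329, -0.2727],"rotation":[0.0, 0.0, 0.0],"jaw":1}
{"dp":[0.0, -0.1519, -0.3117],"rotation":[0.0, 0.0, 0.0],"jaw":1}
```

>>> arm_command(
  steps=[
    {"dp":[0,-0.019,-0.036],"rotation":[0,0,0],"jaw":1},
    {"dp":[0,-0.038,-0.072],"rotation":[0,0,0],"jaw":1},
    {"dp":[0,-0.057,-0.108],"rotation":[0,0,0],"jaw":1},
    {"dp":[0,-0.076,-0.144],"rotation":[0,0,0],"jaw":1},
    {"dp":[0,-0.095,-0.18],"rotation":[0,0,0],"jaw":1},
    {"dp":[0,-0.114,-0.216],"rotation":[0,0,0],"jaw":1},
    {"dp":[0,-0.133,-0.252],"rotation":[0,0,0],"jaw":1},
    {"dp":[0,-0.15,-0.288],"rotation":[0,0,0],"jaw":1},
  ],
)

```text
time: 2.82
ee_pos: [150.0, -475.2, 538.6]
tcp_rot: [3.104, 0.478, 0.0]
ft_force: [0.8, 0.3, 0.0]
width: 85.6
```

```bash
cat >> plan.py <<'E'
def tz(a,lean=0):
    # tool x at world angle a (deg), leaned outward (body toward +toolx side)
    a=np.radians(a);h=np.array([np.cos(a),np.sin(a),0]);l=np.radians(lean)
    x=h*np.cos(l)-np.array([0,0,1])*np.sin(l)   # leaning outward lowers +x
    y=np.array([np.sin(a),-np.cos(a),0])
    return frame(x,y)
E
python3 - <<'E'
from plan import *
p=capture("wrist");s=sense();R=Ro.from_rotvec(s["tcp_rot"])
Rc=np.array(p["R"]);c=-Rc.T@np.array(p["t"]);print("cam in tool",R.inv().apply(c-s["ee_pos"]).round(1)," axes",(R.as_matrix().T@Rc.T).round(3).tolist())
np.savez("camtool.npz",c=R.inv().apply(c-s["ee_pos"]),A=R.as_matrix().T@Rc.T)
w=[]
for b,a in zip(np.linspace(-72.5,28,17),np.linspace(17.5,78,17)):
    r=480;w.append(([r*np.cos(np.radians(b)),r*np.sin(np.radians(b)),545],tz(a)))
print(tz(17.5).as_matrix())
steps(w[1:],22)
E
```

```text
cam in tool [  75.8    2.8 -117.7]  axes [[0.0, -0.955, -0.297], [1.0, 0.005, -0.015], [0.016, -0.296, 0.955]]
[[ 0.95371695  0.3007058   0.        ]
 [ 0.3007058  -0.95371695  0.        ]
 [ 0.          0.         -1.        ]]
min rows 21.1
{"dp":[0.0357, -0.014, 0.0014],"rotation":[0.62, -0.01, -2.57],"jaw":1}
{"dp":[0.0726, -0.0239, 0.002],"rotation":[0.91, -0.01, -5.24],"jaw":1}
{"dp":[0.1104, -0.0308, 0.0019],"rotation":[0.92, 0.02, -8.0],"jaw":1}
{"dp":[0.1474, -0.0412, 0.0018],"rotation":[0.91, 0.04, -10.76],"jaw":1}
{"dp":[0.1833, -0.0548, 0.0016],"rotation":[0.91, 0.06, -13.52],"jaw":1}
{"dp":[0.2182, -0.0708, 0.0014],"rotation":[0.91, 0.08, -16.28],"jaw":1}
{"dp":[0.2519, -0.0892, 0.0011],"rotation":[0.91, 0.1, -19.05],"jaw":1}
{"dp":[0.2835, -0.1109, 0.0008],"rotation":[0.91, 0.13, -21.81],"jaw":1}
{"dp":[0.3134, -0.135, 0.0005],"rotation":[0.91, 0.15, -24.57],"jaw":1}
{"dp":[0.3415, -0.1611, 0.0001],"rotation":[0.91, 0.17, -27.33],"jaw":1}
{"dp":[0.3677, -0.1892, -0.0004],"rotation":[0.9, 0.19, -30.09],"jaw":1}
{"dp":[0.3908, -0.2199, -0.0008],"rotation":[0.9, 0.22, -32.86],"jaw":1}
{"dp":[0.4116, -0.2521, -0.0013],"rotation":[0.9, 0.24, -35.62],"jaw":1}
{"dp":[0.4303, -0.2856, -0.0019],"rotation":[0.89, 0.26, -38.38],"jaw":1}
{"dp":[0.4459, -0.3207, -0.0024],"rotation":[0.89, 0.28, -41.14],"jaw":1}
{"dp":[0.4583, -0.3571, -0.003],"rotation":[0.89, 0.3, -43.9],"jaw":1}
{"dp":[0.4681, -0.3941, -0.0035],"rotation":[0.88, 0.33, -46.67],"jaw":1}
{"dp":[0.4753, -0.4319, -0.0041],"rotation":[0.88, 0.35, -49.43],"jaw":1}
{"dp":[0.4788, -0.4701, -0.0048],"rotation":[0.87, 0.37, -52.19],"jaw":1}
{"dp":[0.4792, -0.5085, -0.0054],"rotation":[0.87, 0.39, -54.95],"jaw":1}
{"dp":[0.4769, -0.5468, -0.006],"rotation":[0.86, 0.42, -57.71],"jaw":1}
{"dp":[0.472, -0.5849, -0.0066],"rotation":[0.85, 0.44, -60.47],"jaw":1}
```

>>> arm_command(
  steps=[
    {"dp":[0.036,-0.014,0],"rotation":[0,0,-2.6],"jaw":1},
    {"dp":[0.073,-0.024,0],"rotation":[0,0,-5.2],"jaw":1},
    {"dp":[0.11,-0.031,0],"rotation":[0,0,-8],"jaw":1},
    {"dp":[0.147,-0.041,0],"rotation":[0,0,-10.8],"jaw":1},
    {"dp":[0.183,-0.055,0],"rotation":[0,0,-13.5],"jaw":1},
    {"dp":[0.218,-0.071,0],"rotation":[0,0,-16.3],"jaw":1},
    {"dp":[0.252,-0.089,0],"rotation":[0,0,-19],"jaw":1},
    {"dp":[0.284,-0.111,0],"rotation":[0,0,-21.8],"jaw":1},
  ],
)

```text
time: 3.53
ee_pos: [389.3, -284.3, 535.9]
tcp_rot: [-2.957, -1.06, -0.0]
ft_force: [0.1, -0.3, 0.3]
width: 85.4
```

```bash
python3 - <<'E'
from plan import *
st();s=sense();b0=np.degrees(np.arctan2(s["ee_pos"][1],s["ee_pos"][0]));X=Ro.from_rotvec(s["tcp_rot"]).as_matrix()[:,0];a0=np.degrees(np.arctan2(X[1],X[0]))
print(b0,a0)
w=[]
for b,a in zip(np.linspace(b0,28,17),np.linspace(a0,78,17)):
    r=480;w.append(([r*np.cos(np.radians(b)),r*np.sin(np.radians(b)),545],tz(a)))
steps(w[1:],15,R0=tz(a0))
E
```

```text
t 3.53 pos [ 389.3 -284.3  535.9] R [[0.772, 0.635, 0.0], [0.635, -0.772, 0.0], [0.0, -0.0, -1.0]] F [ 0.05 -0.33  0.33] M [-0.02  -0.064  0.009] w 85.4 q [0.777, 0.211, -0.26, 1.282, 0.054, 1.656, -0.355]
-36.1447072875679 39.433791276529504
min rows 13.5
{"dp":[0.0326, -0.0119, -0.0091],"rotation":[0.0, 0.0, -2.48],"jaw":1}
{"dp":[0.0662, -0.0246, -0.0091],"rotation":[0.0, 0.0, -5.06],"jaw":1}
{"dp":[0.0987, -0.0398, -0.0091],"rotation":[0.0, 0.0, -7.64],"jaw":1}
{"dp":[0.13, -0.0574, -0.0091],"rotation":[0.0, 0.0, -10.21],"jaw":1}
{"dp":[0.1599, -0.0773, -0.0091],"rotation":[0.0, 0.0, -12.79],"jaw":1}
{"dp":[0.1882, -0.0993, -0.0091],"rotation":[0.0, 0.0, -15.37],"jaw":1}
{"dp":[0.2148, -0.1234, -0.0091],"rotation":[0.0, 0.0, -17.95],"jaw":1}
{"dp":[0.2395, -0.1494, -0.0091],"rotation":[0.0, 0.0, -20.52],"jaw":1}
{"dp":[0.2623, -0.1772, -0.0091],"rotation":[0.0, 0.0, -23.1],"jaw":1}
{"dp":[0.2829, -0.2065, -0.0091],"rotation":[0.0, 0.0, -25.68],"jaw":1}
{"dp":[0.3012, -0.2374, -0.0091],"rotation":[0.0, 0.0, -28.26],"jaw":1}
{"dp":[0.3172, -0.2695, -0.0091],"rotation":[0.0, 0.0, -30.83],"jaw":1}
{"dp":[0.3308, -0.3027, -0.0091],"rotation":[0.0, 0.0, -33.41],"jaw":1}
{"dp":[0.3419, -0.3369, -0.0091],"rotation":[0.0, 0.0, -35.99],"jaw":1}
{"dp":[0.3504, -0.3717, -0.0091],"rotation":[0.0, 0.0, -38.57],"jaw":1}
```

>>> arm_command(
  steps=[
    {"dp":[0.033,-0.012,-0.01],"rotation":[0,0,-2.5],"jaw":1},
    {"dp":[0.066,-0.025,-0.01],"rotation":[0,0,-5],"jaw":1},
    {"dp":[0.099,-0.04,-0.01],"rotation":[0,0,-7.6],"jaw":1},
    {"dp":[0.13,-0.057,-0.01],"rotation":[0,0,-10.2],"jaw":1},
    {"dp":[0.16,-0.077,-0.01],"rotation":[0,0,-12.8],"jaw":1},
    {"dp":[0.188,-0.099,-0.01],"rotation":[0,0,-15.4],"jaw":1},
    {"dp":[0.215,-0.123,-0.01],"rotation":[0,0,-18],"jaw":1},
    {"dp":[0.24,-0.149,-0.01],"rotation":[0,0,-20.5],"jaw":1},
  ],
)

```text
time: 4.2
ee_pos: [479.5, -16.5, 546.0]
tcp_rot: [-2.722, -1.569, -0.0]
ft_force: [1.1, 0.2, -0.0]
width: 85.3
```

```bash
python3 - <<'E'
from plan import *
st();s=sense();X=Ro.from_rotvec(s["tcp_rot"]).as_matrix()[:,0];a0=np.degrees(np.arctan2(X[1],X[0]))
C=np.load("camtool.npz")
# view poses: left of hook
for P,a,l in [([450,230,480],80,35),([450,200,430],80,30),([470,220,420],80,35),([460,200,400],78,30)]:
    R=tz(a,l);c=np.array(P)+R.apply(C["c"]);A=R.as_matrix()@C["A"]
    for X in [[496,7,240],[496,7,285]]:
        v=A.T@(np.array(X)-c);print(P,l,"cam",c.round(0),(299*v[0]/v[2]+255).round(0),(299*v[1]/v[2]+189).round(0),v[2].round(0))
steps([([440,150,530],tz(a0+12,0)),([450,210,480],tz(80,30))],8,R0=tz(a0))
E
```

```text
t 4.2 pos [479.5 -16.5 546. ] R [[0.501, 0.865, 0.0], [0.865, -0.501, 0.0], [0.0, -0.0, -1.0]] F [ 1.06  0.21 -0.02] M [-0.04 -0.06  0.03] w 85.3 q [0.341, 0.225, -0.487, 1.253, 0.105, 1.689, -0.648]
[450, 230, 480] 35 cam [475. 357. 533.] 314.0 174.0 448.0
[450, 230, 480] 35 cam [475. 357. 533.] 317.0 198.0 420.0
[450, 200, 430] 30 cam [474. 322. 494.] 317.0 206.0 396.0
[450, 200, 430] 30 cam [474. 322. 494.] 322.0 234.0 366.0
[470, 220, 420] 35 cam [495. 347. 473.] 304.0 205.0 406.0
[470, 220, 420] 35 cam [495. 347. 473.] 307.0 234.0 379.0
[460, 200, 400] 30 cam [489. 321. 464.] 317.0 224.0 375.0
[460, 200, 400] 30 cam [489. 321. 464.] 322.0 255.0 345.0
min rows 8.8
{"dp":[0.0318, -0.0301, 0.0041],"rotation":[0.0, 0.0, -3.07],"jaw":1}
{"dp":[0.0636, -0.0602, 0.0082],"rotation":[0.0, 0.0, -6.14],"jaw":1}
{"dp":[0.0954, -0.0903, 0.0123],"rotation":[0.0, 0.0, -9.21],"jaw":1}
{"dp":[0.1256, -0.1181, 0.0171],"rotation":[-0.12, -0.67, -12.18],"jaw":1}
{"dp":[0.1395, -0.1234, 0.0293],"rotation":[-1.4, -7.91, -14.08],"jaw":1}
{"dp":[0.1534, -0.1286, 0.0415],"rotation":[-2.68, -15.16, -15.96],"jaw":1}
{"dp":[0.1673, -0.1338, 0.0538],"rotation":[-3.97, -22.42, -17.8],"jaw":1}
{"dp":[0.1812, -0.1391, 0.066],"rotation":[-5.25, -29.69, -19.61],"jaw":1}
```

>>> arm_command(
  steps=[
    {"dp":[0.03,-0.028,0.004],"rotation":[0,0,-3],"jaw":1},
    {"dp":[0.06,-0.056,0.008],"rotation":[0,0,-6],"jaw":1},
    {"dp":[0.09,-0.084,0.012],"rotation":[0,0,-9.2],"jaw":1},
    {"dp":[0.12,-0.112,0.017],"rotation":[0,-2,-12],"jaw":1},
    {"dp":[0.137,-0.122,0.029],"rotation":[-1.4,-8.5,-14],"jaw":1},
    {"dp":[0.153,-0.129,0.041],"rotation":[-2.7,-15,-16],"jaw":1},
    {"dp":[0.167,-0.134,0.054],"rotation":[-4,-22,-17.8],"jaw":1},
    {"dp":[0.181,-0.139,0.066],"rotation":[-5.2,-29,-19.6],"jaw":1},
  ],
)

```text
time: 4.87
ee_pos: [450.2, 209.4, 480.4]
tcp_rot: [2.116, 1.771, -0.548]
ft_force: [1.1, -0.3, -0.8]
width: 85.7
```

```bash
python3 - <<'E'
from plan import *
st();p=capture("wrist");save(p,"w2");pickle.dump(p,open("w2.pkl","wb"))
for k in ["bail_mid","hook_seat","hook_tip","hook_latch","scale_link"]:
    r=look_for(p,k)
    print(k,[(np.round(np.array(q["position"])*[384,512],1).tolist(),round(q["p"],2)) for q in r[:3]])
E
```

```text
t 4.87 pos [450.2 209.4 480.4] R [[0.155, 0.984, -0.082], [0.859, -0.175, -0.481], [-0.488, 0.004, -0.873]] F [ 1.09 -0.27 -0.83] M [ 0.424 -0.146  0.055] w 85.7 q [-0.318, 0.456, -0.617, 1.231, 0.518, 1.974, -1.024]
bail_mid [([197.7, 318.7], 0.26), ([210.1, 284.1], 0.22)]
hook_seat [([197.9, 316.9], 0.59)]
hook_tip [([198.6, 322.4], 0.7)]
hook_latch [([199.1, 318.1], 0.64)]
scale_link [([261.8, 328.6], 0.85), ([122.2, 330.9], 0.45)]
```

View pics/w2.png

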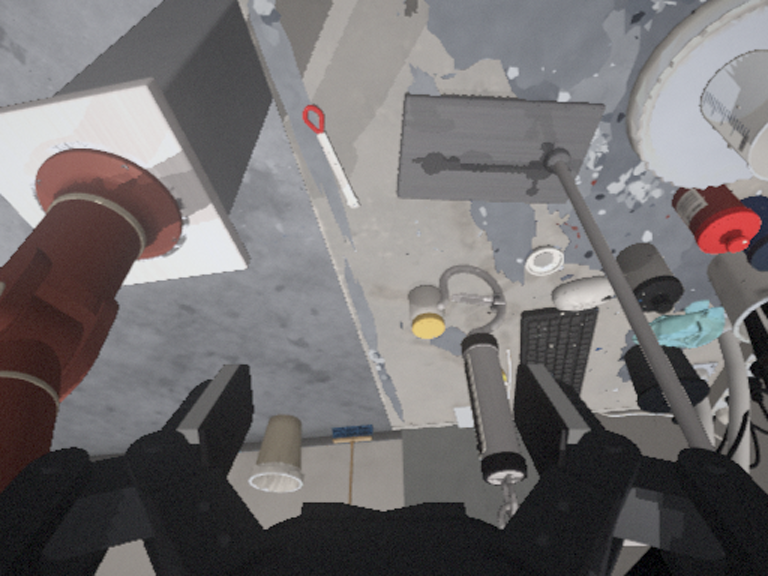

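```bash
python3 - <<'E'
from plan import *
p=pickle.load(open("w2.pkl","rb"));c=p["color"][165:235,280:350];cv2.imwrite("pics/w2c.png",cv2.resize(c,None,fx=8,fy=8,interpolation=cv2.INTER_CUBIC))
s=sense();R0=Ro.from_rotvec(s["tcp_rot"])
steps([([440,240,385],tz(78,27))],4)
E
```

```text
min rows 2.6
{"dp":[0.0182, -0.0041, 0.0174],"rotation":[0.24, 0.48, 0.34],"jaw":1}
{"dp":[0.0365, -0.0082, 0.0348],"rotation":[0.48, 0.96, 0.69],"jaw":1}
{"dp":[0.0547, -0.0123, 0.0522],"rotation":[0.72, 1.44, 1.03],"jaw":1}
{"dp":[0.0729, -0.0164, 0.0696],"rotation":[0.96, 1.92, 1.38],"jaw":1}
```

View pics/w2c.png

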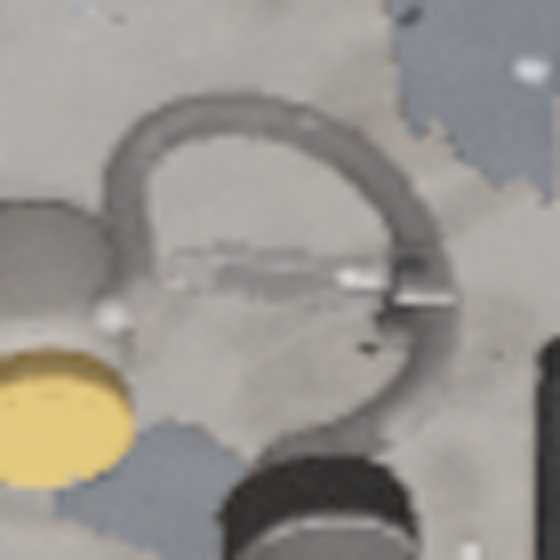

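>>> arm_command(
  steps=[
    {"dp":[0.018,-0.004,0.017],"rotation":[0.2,0.5,0.3],"jaw":1},
    {"dp":[0.036,-0.008,0.035],"rotation":[0.5,1,0.7],"jaw":1},
    {"dp":[0.055,-0.012,0.052],"rotation":[0.7,1.4,1],"jaw":1},
    {"dp":[0.073,-0.016,0.07],"rotation":[1,2,1.4],"jaw":1},
    {"dp":[0.073,-0.016,0.07],"rotation":[1,2,1.4],"jaw":1},
  ],
)

```text
time: 5.58
ee_pos: [439.1, 238.5, 381.6]
tcp_rot: [2.175, 1.762, -0.53]
ft_force: [0.1, -0.1, -0.6]
width: 85.3
```

```bash
python3 - <<'E'
from plan import *
st();p=capture("wrist");save(p,"w3");pickle.dump(p,open("w3.pkl","wb"))
u,v=proj(p,[498,8,260]);print(u,v)
u=int(u);v=int(v)
a=max(v-40,0);b=max(u-45,0)
c=p["color"][a:a+80,b:b+90];print("origin",b,a);cv2.imwrite("pics/w3c.png",cv2.resize(c,None,fx=7,fy=7,interpolation=cv2.INTER_CUBIC))
E
```

```text
t 5.58 pos [439.1 238.5 381.6] R [[0.183, 0.978, -0.1], [0.871, -0.208, -0.446], [-0.457, -0.005, -0.89]] F [ 0.12 -0.06 -0.58] M [ 0.399 -0.073  0.048] w 85.3 q [-0.335, 0.508, -0.619, 1.414, 0.47, 1.754, -1.184]
338.9092312127643 270.1994070925532
origin 293 230
```

View pics/w3c.png

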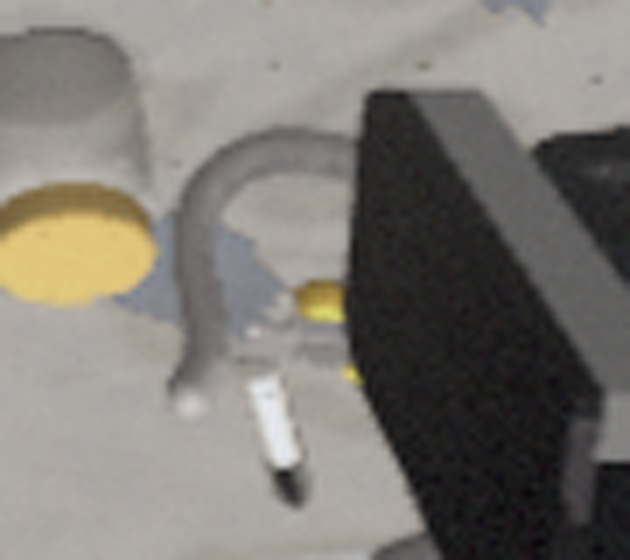

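View pics/w3.png

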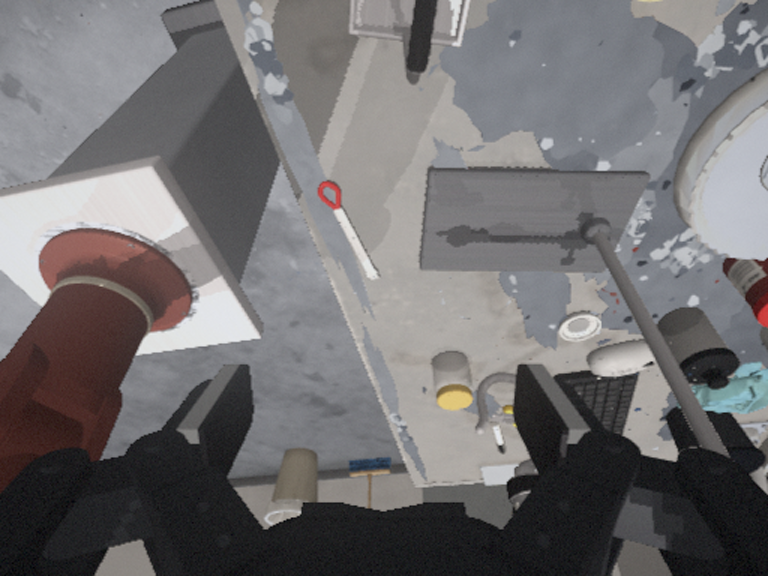

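```bash
python3 - <<'E'
from plan import *
a=pickle.load(open("w2.pkl","rb"));b=pickle.load(open("w3.pkl","rb"))
def px(p,u,v): return ray(p,(v/384,u/512))
X,e=tri([px(a,293.75,204.75),px(b,320.1,287.1)]);print("tip end",X,e)
X2,e=tri([px(a,309.0,178.9),px(b,334.0,251.3)]);print("bottom cl",X2,e)
yaw=-.206;ex=np.array([np.cos(yaw),np.sin(yaw),0]);ey=np.array([-ex[1],ex[0],0])
for nm,p,u,v in [("tip",a,293.75,204.75),("tip",b,320.1,287.1),("bot",a,309,178.9),("bot",b,334,251.3),("botL",a,305,179),("backL",a,(430/8+280),(285/8+165)),("frontL",a,(128/8+280),(210/8+165))]:
    o,d=px(p,u,v)
    for yy in (6.6,10):
        P=np.array([496.4,yy,0]); 
        t=((P-o)@ey)/(d@ey);Q=o+d*t;print(nm,yy,"xh",round((Q-P)@ex,1),"z",round(Q[2],1))
# scene tip: network
E
```

```text
tip end [471.17322611  14.72062587 283.6268457 ] [0.1926703194803423, 0.19267031948029392]
bottom cl [497.48824477  10.27732443 233.05738576] [0.6917375277103472, 0.6917375277105653]
tip 6.6 xh -26.0 z 281.3
tip 10 xh -26.0 z 284.1
tip 6.6 xh -25.5 z 282.1
tip 10 xh -25.6 z 283.9
bot 6.6 xh 2.2 z 228.9
bot 10 xh 1.9 z 232.3
bot 6.6 xh 0.8 z 230.6
bot 10 xh 0.4 z 232.9
botL 6.6 xh -4.0 z 229.3
botL 10 xh -4.2 z 232.7
backL 6.6 xh 32.0 z 272.2
backL 10 xh 31.4 z 275.2
frontL 6.6 xh -20.3 z 255.2
frontL 10 xh -20.3 z 258.4
```

```bash
python3 - <<'E'
from plan import *
R=tz(73,27);z=R.as_matrix()[:,2];g=np.array([500.2,378.9,155])+2*z
print(g-100*z)
steps([([475,390,330],tz(75,27)),(g-100*z,R)],8)
E
```

```text
[513.20792968 421.44702086 242.31863937]
min rows 6.6
{"dp":[0.0328, 0.0006, -0.0046],"rotation":[0.25, 0.02, 0.54],"jaw":1}
{"dp":[0.0657, 0.0011, -0.0092],"rotation":[0.49, 0.05, 1.08],"jaw":1}
{"dp":[0.0985, 0.0017, -0.0138],"rotation":[0.74, 0.07, 1.63],"jaw":1}
{"dp":[0.1314, 0.0023, -0.0184],"rotation":[0.98, 0.09, 2.17],"jaw":1}
{"dp":[0.1639, 0.0032, -0.0222],"rotation":[1.23, 0.11, 2.71],"jaw":1}
{"dp":[0.1884, 0.0134, -0.0023],"rotation":[1.53, 0.12, 3.3],"jaw":1}
{"dp":[0.2129, 0.0236, 0.0176],"rotation":[1.83, 0.12, 3.88],"jaw":1}
{"dp":[0.2375, 0.0338, 0.0374],"rotation":[2.13, 0.12, 4.47],"jaw":1}
```

>>> arm_command(
  steps=[
    {"dp":[0.033,0.001,-0.005],"rotation":[0.2,0,0.5],"jaw":1},
    {"dp":[0.066,0.001,-0.009],"rotation":[0.5,0,1.1],"jaw":1},
    {"dp":[0.098,0.002,-0.014],"rotation":[0.7,0,1.6],"jaw":1},
    {"dp":[0.131,0.002,-0.018],"rotation":[1,0.1,2.2],"jaw":1},
    {"dp":[0.164,0.003,-0.022],"rotation":[1.2,0.1,2.7],"jaw":1},
    {"dp":[0.188,0.013,-0.002],"rotation":[1.5,0.1,3.3],"jaw":1},
    {"dp":[0.213,0.024,0.018],"rotation":[1.8,0.1,3.9],"jaw":1},
    {"dp":[0.238,0.034,0.037],"rotation":[2.1,0.1,4.5],"jaw":1},
  ],
)

```text
time: 6.3
ee_pos: [515.6, 424.4, 244.8]
tcp_rot: [2.263, 1.671, -0.532]
ft_force: [0.4, 1.1, 0.7]
width: 85.2
```

```bash
python3 - <<'E'
from plan import *
st();p=capture("wrist");save(p,"w4");pickle.dump(p,open("w4.pkl","wb"))
for X in [[500.2,378.9,155],[469.4,276.2,155]]: print(np.array(proj(p,X))*1.5)
E
```

```text
t 6.3 pos [515.6 424.4 244.8] R [[0.264, 0.956, -0.128], [0.854, -0.294, -0.43], [-0.448, 0.005, -0.894]] F [0.41 1.08 0.7 ] M [ 0.478 -0.155  0.048] w 85.2 q [-0.602, 0.918, -0.545, 0.976, 0.539, 1.8, -1.357]
[378.86998593 296.79684821]
[380.72151342 403.99763807]
```

View pics/w4.png

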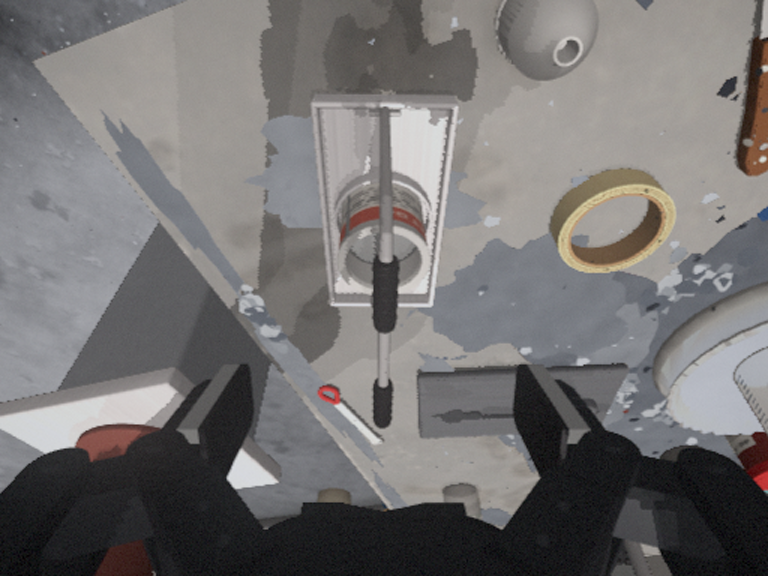

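>>> arm_command(
  steps=[
    {"dp":[-0.001,0,0.026],"rotation":[0,0,0],"jaw":1},
    {"dp":[-0.001,0,0.052],"rotation":[0,0,0],"jaw":1},
    {"dp":[-0.002,0.001,0.078],"rotation":[0,0,0],"jaw":1},
    {"dp":[-0.003,0.001,0.104],"rotation":[0,0,0],"jaw":1},
    {"dp":[-0.003,0.001,0.104],"rotation":[0,0,0],"jaw":1},
  ],
)

```text
time: 6.77
ee_pos: [500.7, 371.2, 150.3]
tcp_rot: [2.257, 1.667, -0.548]
ft_force: [-0.6, -1.0, -1.0]
width: 85.3
```

```bash
python3 - <<'E'
from plan import *
st();p=capture("wrist");save(p,"w5")
s=sense();z=Ro.from_rotvec(s["tcp_rot"]).as_matrix()[:,2];print(np.array(proj(p,s["ee_pos"]-2*z))*1.5)
E
```

```text
t 6.77 pos [500.7 371.2 150.3] R [[0.262, 0.956, -0.134], [0.849, -0.294, -0.439], [-0.459, 0.001, -0.888]] F [-0.62 -1.04 -0.97] M [ 0.415 -0.142 -0.002] w 85.3 q [-0.523, 0.927, -0.541, 1.262, 0.56, 1.553, -1.431]
[380.65506376 396.68782683]
```

View pics/w5.png

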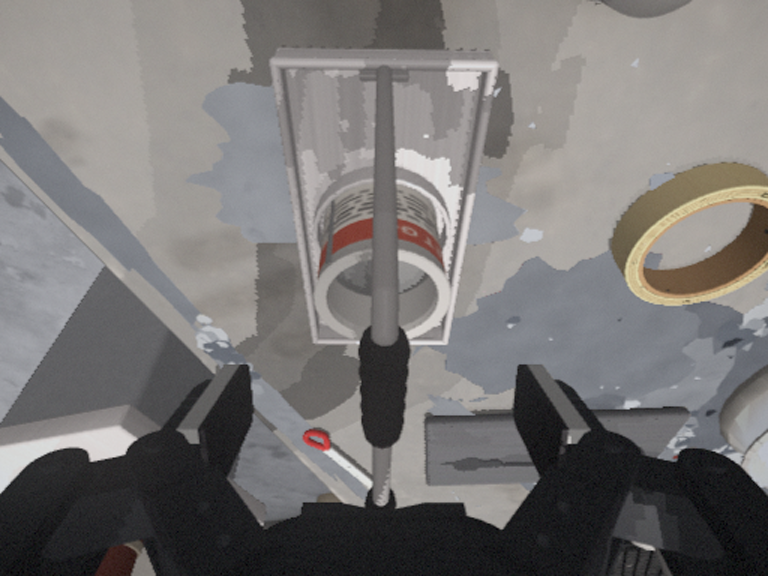

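>>> arm_command(
  steps=[
    {"dp":[0.004,0.001,-0.005],"rotation":[0,0,0],"jaw":1},
    {"dp":[0.004,0.001,-0.005],"rotation":[0,0,0],"jaw":0.5},
    {"dp":[0.004,0.001,-0.005],"rotation":[0,0,0],"jaw":0.3},
    {"dp":[0.004,0.001,-0.005],"rotation":[0,0,0],"jaw":0.2},
    {"dp":[0.004,0.001,-0.005],"rotation":[0,0,0],"jaw":0},
    {"dp":[0.004,0.001,-0.005],"rotation":[0,0,0],"jaw":0},
    {"dp":[0.004,0.001,-0.005],"rotation":[0,0,0],"jaw":0},
    {"dp":[0.004,0.001,-0.005],"rotation":[0,0,0],"jaw":0},
  ],
)

```text
time: 7.48
ee_pos: [502.5, 382.3, 153.8]
tcp_rot: [2.259, 1.675, -0.538]
ft_force: [1.7, 0.2, -0.8]
width: 11.1
```

>>> arm_command(
  steps=[
    {"dp":[0,0,0],"rotation":[0,0,0],"jaw":0},
    {"dp":[0,0,0],"rotation":[0,0,0],"jaw":0},
    {"dp":[0,0,0],"rotation":[0,0,0],"jaw":0},
    {"dp":[0,0,0],"rotation":[0,0,0],"jaw":0},
  ],
)

```text
time: 7.82
ee_pos: [502.3, 382.3, 153.9]
tcp_rot: [2.259, 1.675, -0.539]
ft_force: [2.0, 1.0, -1.8]
width: 11.2
```

```bash
python3 - <<'E'
from plan import *
st();p=capture("wrist");save(p,"w6")
E
```

```text
t 7.82 pos [502.3 382.3 153.9] R [[0.259, 0.957, -0.13], [0.854, -0.29, -0.432], [-0.452, 0.001, -0.892]] F [ 1.98  1.02 -1.81] M [ 0.739 -0.372  0.119] w 11.2 q [-0.534, 0.933, -0.545, 1.233, 0.559, 1.566, -1.426]
```

View pics/w6.png

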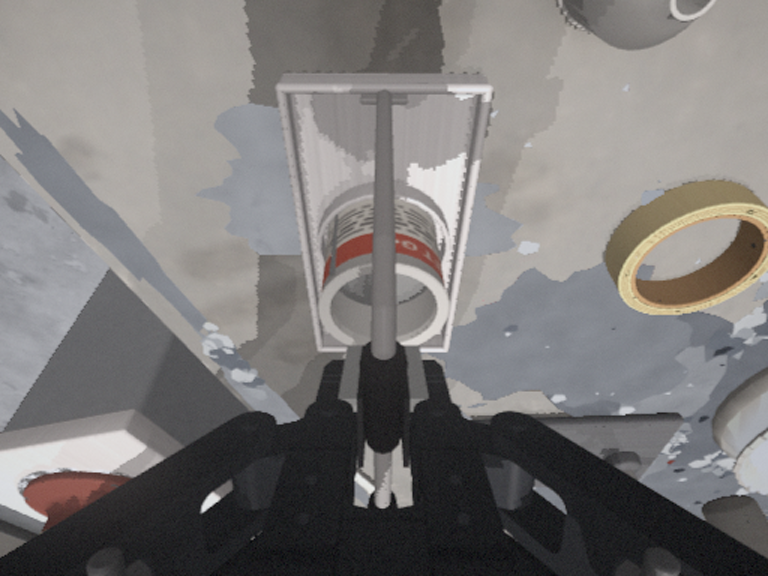

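```bash
python3 - <<'E'
from plan import *
p=capture("wrist");s=sense();M=Ro.from_rotvec(s["tcp_rot"]).as_matrix();g=s["ee_pos"]-2*M[:,2]
h=np.array([.306,.952,0])
for off in (50,53,56,59,62):
    print(off,[tuple(np.round(np.array(proj(p,g+h*(y-off)))*1.5,0)) for y in (95,78,28,-28,-78)])
c=p["color"][215:345,200:310];cv2.imwrite("pics/w6c.png",cv2.resize(c,None,fx=5,fy=5,interpolation=cv2.INTER_CUBIC))
E
```

```text
50 [(np.float64(384.0), np.float64(295.0)), (np.float64(383.0), np.float64(339.0)), (np.float64(381.0), np.float64(430.0)), (np.float64(379.0), np.float64(493.0)), (np.float64(378.0), np.float64(532.0))]
53 [(np.float64(384.0), np.float64(303.0)), (np.float64(383.0), np.float64(346.0)), (np.float64(380.0), np.float64(434.0)), (np.float64(379.0), np.float64(496.0)), (np.float64(378.0), np.float64(534.0))]
56 [(np.float64(384.0), np.float64(311.0)), (np.float64(383.0), np.float64(352.0)), (np.float64(380.0), np.float64(438.0)), (np.float64(379.0), np.float64(499.0)), (np.float64(378.0), np.float64(536.0))]
59 [(np.float64(384.0), np.float64(319.0)), (np.float64(382.0), np.float64(359.0)), (np.float64(380.0), np.float64(442.0)), (np.float64(379.0), np.float64(501.0)), (np.float64(378.0), np.float64(538.0))]
62 [(np.float64(383.0), np.float64(327.0)), (np.float64(382.0), np.float64(365.0)), (np.float64(380.0), np.float64(446.0)), (np.float64(378.0), np.float64(504.0)), (np.float64(377.0), np.float64(540.0))]
```

View pics/w6c.png

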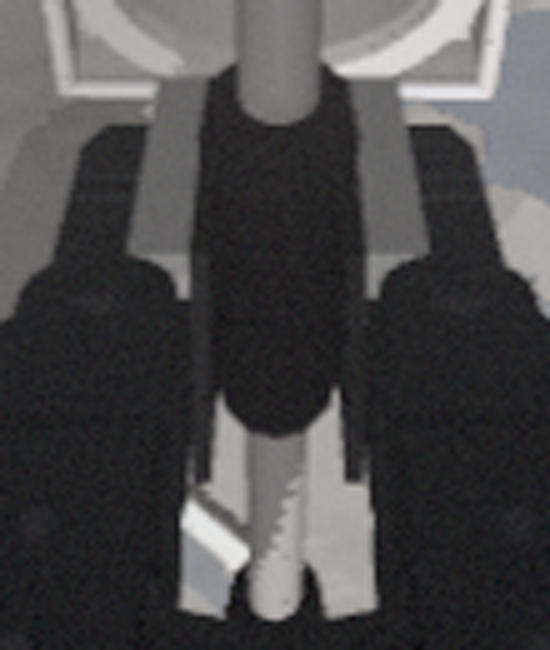

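>>> arm_command(
  steps=[
    {"dp":[-0.002,0,-0.005],"rotation":[0,0,0],"jaw":0},
    {"dp":[-0.005,0,-0.009],"rotation":[0,0,0],"jaw":0},
    {"dp":[-0.007,0,-0.014],"rotation":[0,0,0],"jaw":0},
    {"dp":[-0.011,0,-0.022],"rotation":[0,0,0],"jaw":0},
    {"dp":[-0.016,0,-0.031],"rotation":[0,0,0],"jaw":0},
    {"dp":[-0.02,0,-0.04],"rotation":[0,0,0],"jaw":0},
    {"dp":[-0.023,0,-0.045],"rotation":[0,0,0],"jaw":0},
    {"dp":[-0.023,0,-0.045],"rotation":[0,0,0],"jaw":0},
  ],
)

```text
time: 8.58
ee_pos: [502.5, 382.6, 206.8]
tcp_rot: [2.26, 1.675, -0.535]
ft_force: [0.1, 1.0, -4.8]
width: 11.0
```

```bash
python3 - <<'E'
from plan import *
st();p=capture("wrist");save(p,"w7")
p=capture("scene");c=p["color"][130:220,215:315];cv2.imwrite("pics/sc7.png",cv2.resize(c,None,fx=6,fy=6,interpolation=cv2.INTER_CUBIC))
st()
E
```

```text
t 8.58 pos [502.5 382.6 206.8] R [[0.261, 0.957, -0.129], [0.854, -0.29, -0.431], [-0.449, 0.002, -0.893]] F [ 0.08  0.99 -4.75] M [ 1.096 -0.367 -0.026] w 11.0 q [-0.535, 0.882, -0.554, 1.184, 0.539, 1.653, -1.395]
t 8.68 pos [502.1 382.  204.7] R [[0.259, 0.957, -0.13], [0.854, -0.29, -0.433], [-0.452, 0.001, -0.892]] F [ 0.62 -0.46 -5.77] M [ 1.059 -0.35  -0.025] w 11.3 q [-0.535, 0.884, -0.554, 1.186, 0.539, 1.651, -1.395]
```

View pics/w7.png

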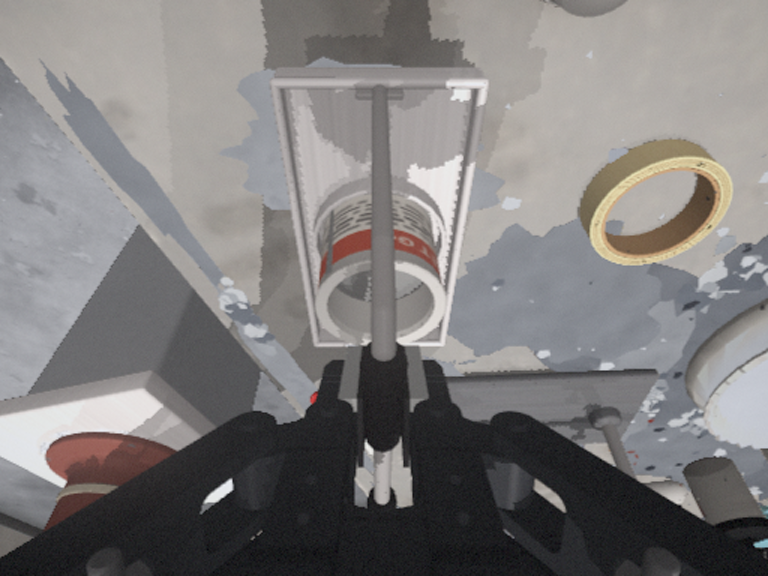

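View pics/sc7.png

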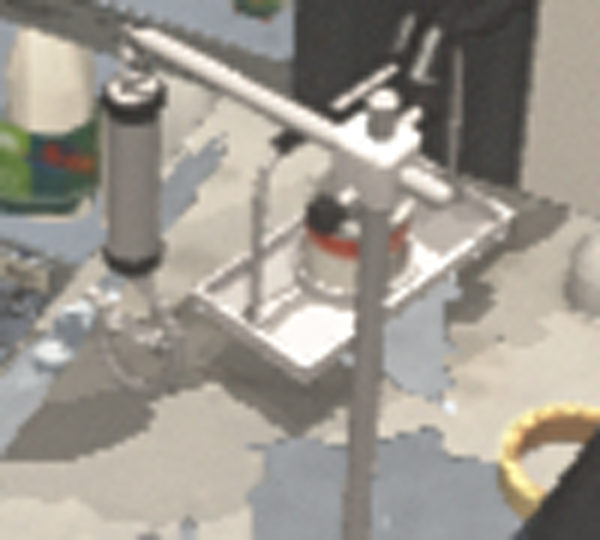

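```bash
cat > tilt.py <<'E'
from plan import *
from scipy.optimize import least_squares
# initial (level) reference: in w6 image/pose: pan frame: origin bail_mid, axes
C=np.load("camtool.npz")
def model(): # pts in pan frame (bail_mid origin): far rim top corners, upright foot, tin top rim pts
    return np.array([[-50,100,-139],[50,100,-139],[-50,-100,-139],[50,-100,-139]],float)
def track(f0,f1,pts):
    a=cv2.cvtColor(cv2.imread(f0),cv2.COLOR_BGR2GRAY);b=cv2.cvtColor(cv2.imread(f1),cv2.COLOR_BGR2GRAY)
    q,s,e=cv2.calcOpticalFlowPyrLK(a,b,np.float32(pts).reshape(-1,1,2),None,winSize=(31,31),maxLevel=3)
    q2,s2,e2=cv2.calcOpticalFlowPyrLK(b,a,q,None,winSize=(31,31),maxLevel=3)
    return q.reshape(-1,2),np.linalg.norm(q2.reshape(-1,2)-np.float32(pts),axis=1)
def pan_pts(img):
    g=cv2.cvtColor(cv2.imread(img),cv2.COLOR_BGR2GRAY);m=np.zeros_like(g);m[75:350,290:480]=255;m[120:180,300:370]=0;m[120:180,400:470]=0
    return cv2.goodFeaturesToTrack(g,60,0.03,6,mask=m).reshape(-1,2)
E
python3 - <<'E'
from tilt import *
P=np.vstack([[(280,78),(490,92),(322,350),(447,350)],pan_pts("pics/w6.png")])
q,e=track("pics/w6.png","pics/w7.png",P)
for a,b,c in zip(P,q,e):
    if c<1.5: print(a.round(0),(b-a).round(1))
E
```

```text
[490.  92.] [-3.8 -5.3]
[322. 350.] [-3.  -4.2]
[447. 350.] [-4.1 -4.4]
[442. 239.] [-3.7 -3.8]
[454. 243.] [-3.9 -3. ]
[462. 189.] [-4.3 -1.3]
[450. 273.] [-3.6 -4.5]
[450. 260.] [-3.8 -3.8]
[460. 198.] [-4.2 -1.8]
[439. 249.] [-3.7 -4. ]
[453. 251.] [-3.9 -3.2]
[447. 282.] [-3.6 -4.7]
[455.  96.] [-1.9 -5. ]
[401. 343.] [-0.7 -0. ]
[458. 212.] [-3.8 -3.6]
[439. 333.] [-3.2 -5.3]
[463. 180.] [-4.3 -1.4]
[370. 343.] [0.3 1.4]
[454. 236.] [-3.8 -4. ]
[457. 220.] [-3.8 -4.1]
[455. 228.] [-3.7 -4.3]
[478. 161.] [-4.5  1.1]
[345. 348.] [-0.2  0.4]
[442. 346.] [-3.5 -4.7]
[360. 225.] [-3.4 -4. ]
[461.  99.] [-2.3 -5. ]
[396. 241.] [-2.3 -3.7]
[396. 230.] [-2.7 -3.9]
[408. 185.] [-1.4 -3.5]
[400. 198.] [-2.2 -3.9]
[337. 215.] [-4.5 -3.8]
[424. 287.] [-2.8 -3.9]
[407. 199.] [-2.4 -3.9]
[407. 225.] [-3. -4.]
[445. 324.] [-3.7 -3.7]
[472.  96.] [-3.8 -5.2]
[418. 347.] [-0.8 -0.5]
[397. 264.] [-0.9 -2.8]
[371. 230.] [-2.9 -4.1]
[449. 299.] [-3.5 -5.4]
[363. 347.] [0.4 1.4]
[399. 303.] [-0.4 -5.3]
[337. 246.] [-3.9 -3.5]
[323. 288.] [-3.6 -2.6]
[372. 211.] [-2.7 -4.4]
[364. 219.] [-3.3 -4.1]
[395. 216.] [-2.8 -4.2]
[415. 248.] [-3.1 -4. ]
[403. 242.] [-2.6 -3.8]
[404. 211.] [-2.6 -4. ]
[408. 299.] [-1.  -4.9]
[323. 346.] [-3.4 -4.4]
[353. 226.] [-4.2 -3.6]
[450. 267.] [-3.7 -4.3]
[460. 270.] [-3.9 -3.2]
[392. 106.] [-3.8 -4.7]
[372. 224.] [-2.9 -4.1]
[451. 324.] [-3.6 -4.1]
[371. 195.] [-2.5 -4.6]
[396. 272.] [-0.9 -2.7]
```

```bash
cat > hk.py <<'E'
from plan import *
seat=np.array([498.5,9.0,239.0]);yaw=-.206;ex=np.array([np.cos(yaw),np.sin(yaw),0]);ey=np.array([-ex[1],ex[0],0]);OFF=58.
def tcp_for(x,y,zup,R): # bail_mid in hook frame -> tcp
    return seat+x*ex+(y+OFF)*ey+[0,0,zup]+2*R.as_matrix()[:,2]
def where():
    s=sense();M=Ro.from_rotvec(s["tcp_rot"]).as_matrix();g=s["ee_pos"]-2*M[:,2];b=np.cross(M[:,1],[0,0,1.]);b/=np.linalg.norm(b);b=-b if b[1]<0 else b
    d=g-OFF*b-seat;a=np.degrees(np.arctan2(b[1],b[0]));print("bail in hook x %.1f y %.1f z %.1f  bar ang %.1f lean %.1f F %s w %.1f j6 %.3f t %.2f"%(d@ex,d@ey,d[2],a,np.degrees(np.arcsin(-M[2,0])),s["ft_force"].round(2),s["width"],s["qpos"][5],s["time"]))
E
python3 - <<'E'
from hk import *
where()
R=tz(78.5,28)
steps([(tcp_for(-80,190,60,R),tz(76,28)),(tcp_for(-80,0,60,R),R)],20,jaw=0)
E
```

```text
bail in hook x -77.8 y 309.0 z -32.5  bar ang 73.1 lean 26.9 F [ 0.62 -0.46 -5.77] w 11.3 j6 1.651 t 8.68
min rows 8.5
{"dp":[-0.0167, 0.0004, -0.0033],"rotation":[-0.14, -0.13, -0.29],"jaw":0}
{"dp":[-0.0334, 0.0008, -0.0065],"rotation":[-0.29, -0.26, -0.58],"jaw":0}
{"dp":[-0.0502, 0.0011, -0.0098],"rotation":[-0.43, -0.39, -0.87],"jaw":0}
{"dp":[-0.0669, 0.0015, -0.013],"rotation":[-0.57, -0.52, -1.16],"jaw":0}
{"dp":[-0.0836, 0.0019, -0.0163],"rotation":[-0.72, -0.64, -1.45],"jaw":0}
{"dp":[-0.1003, 0.0023, -0.0195],"rotation":[-0.86, -0.77, -1.75],"jaw":0}
{"dp":[-0.117, 0.0027, -0.0228],"rotation":[-1.01, -0.9, -2.04],"jaw":0}
{"dp":[-0.1337, 0.003, -0.026],"rotation":[-1.15, -1.03, -2.33],"jaw":0}
{"dp":[-0.1502, 0.0036, -0.0276],"rotation":[-1.29, -1.14, -2.6],"jaw":0}
{"dp":[-0.1654, 0.0051, -0.0199],"rotation":[-1.39, -1.14, -2.8],"jaw":0}
{"dp":[-0.1805, 0.0066, -0.0123],"rotation":[-1.49, -1.14, -3.0],"jaw":0}
{"dp":[-0.1956, 0.0081, -0.0046],"rotation":[-1.6, -1.14, -3.2],"jaw":0}
{"dp":[-0.2108, 0.0096, 0.0031],"rotation":[-1.7, -1.14, -3.4],"jaw":0}
{"dp":[-0.2259, 0.0111, 0.0107],"rotation":[-1.8, -1.14, -3.6],"jaw":0}
{"dp":[-0.241, 0.0126, 0.0184],"rotation":[-1.91, -1.14, -3.8],"jaw":0}
{"dp":[-0.2562, 0.0141, 0.0261],"rotation":[-2.01, -1.14, -4.0],"jaw":0}
{"dp":[-0.2713, 0.0156, 0.0337],"rotation":[-2.11, -1.14, -4.2],"jaw":0}
{"dp":[-0.2865, 0.0171, 0.0414],"rotation":[-2.22, -1.14, -4.39],"jaw":0}
{"dp":[-0.3016, 0.0186, 0.0491],"rotation":[-2.32, -1.14, -4.59],"jaw":0}
{"dp":[-0.3167, 0.0201, 0.0568],"rotation":[-2.42, -1.14, -4.79],"jaw":0}
```

>>> arm_command(
  steps=[
    {"dp":[-0.006,0,-0.001],"rotation":[0,0,-0.1],"jaw":0},
    {"dp":[-0.018,0,-0.003],"rotation":[-0.1,-0.1,-0.3],"jaw":0},
    {"dp":[-0.034,0.001,-0.007],"rotation":[-0.3,-0.3,-0.6],"jaw":0},
    {"dp":[-0.05,0.001,-0.01],"rotation":[-0.4,-0.4,-0.9],"jaw":0},
    {"dp":[-0.067,0.002,-0.013],"rotation":[-0.6,-0.5,-1.2],"jaw":0},
    {"dp":[-0.084,0.002,-0.016],"rotation":[-0.7,-0.6,-1.5],"jaw":0},
    {"dp":[-0.1,0.002,-0.02],"rotation":[-0.9,-0.8,-1.7],"jaw":0},
    {"dp":[-0.117,0.003,-0.023],"rotation":[-1,-0.9,-2],"jaw":0},
  ],
)

```text
time: 9.35
ee_pos: [476.9, 289.7, 278.8]
tcp_rot: [2.21, 1.708, -0.548]
ft_force: [0.0, 0.5, -4.4]
width: 11.0
```

```bash
python3 - <<'E'
from hk import *
where()
R=tz(78.5,28)
steps([(tcp_for(-80,180,60,R),tz(76.5,28)),(tcp_for(-80,0,60,R),R)],14,jaw=0)
E
```

```text
bail in hook x -81.4 y 213.4 z 41.6  bar ang 75.4 lean 27.9 F [ 0.03  0.48 -4.42] w 11.0 j6 1.654 t 9.35
min rows 5.5
{"dp":[-0.0156, 0.0001, -0.0003],"rotation":[-0.22, -0.06, -0.4],"jaw":0}
{"dp":[-0.0311, 0.0002, -0.0006],"rotation":[-0.44, -0.11, -0.8],"jaw":0}
{"dp":[-0.0457, 0.0007, 0.0033],"rotation":[-0.58, -0.13, -1.07],"jaw":0}
{"dp":[-0.0595, 0.0014, 0.0106],"rotation":[-0.66, -0.13, -1.22],"jaw":0}
{"dp":[-0.0732, 0.0022, 0.0179],"rotation":[-0.74, -0.13, -1.37],"jaw":0}
{"dp":[-0.087, 0.003, 0.0252],"rotation":[-0.82, -0.13, -1.52],"jaw":0}
{"dp":[-0.1007, 0.0037, 0.0324],"rotation":[-0.9, -0.13, -1.68],"jaw":0}
{"dp":[-0.1145, 0.0045, 0.0397],"rotation":[-0.99, -0.13, -1.83],"jaw":0}
{"dp":[-0.1282, 0.0053, 0.047],"rotation":[-1.07, -0.13, -1.98],"jaw":0}
{"dp":[-0.142, 0.006, 0.0542],"rotation":[-1.15, -0.13, -2.14],"jaw":0}
{"dp":[-0.1557, 0.0068, 0.0615],"rotation":[-1.23, -0.13, -2.29],"jaw":0}
{"dp":[-0.1695, 0.0076, 0.0688],"rotation":[-1.31, -0.13, -2.44],"jaw":0}
{"dp":[-0.1833, 0.0083, 0.0761],"rotation":[-1.39, -0.13, -2.59],"jaw":0}
{"dp":[-0.197, 0.0091, 0.0833],"rotation":[-1.47, -0.13, -2.75],"jaw":0}
```

>>> arm_command(
  steps=[
    {"dp":[-0.016,0,0],"rotation":[-0.2,-0.1,-0.4],"jaw":0},
    {"dp":[-0.031,0,0],"rotation":[-0.4,-0.1,-0.8],"jaw":0},
    {"dp":[-0.046,0.001,0.003],"rotation":[-0.6,-0.1,-1.1],"jaw":0},
    {"dp":[-0.06,0.001,0.011],"rotation":[-0.7,-0.1,-1.2],"jaw":0},
    {"dp":[-0.073,0.002,0.018],"rotation":[-0.7,-0.1,-1.4],"jaw":0},
    {"dp":[-0.087,0.003,0.025],"rotation":[-0.8,-0.1,-1.5],"jaw":0},
    {"dp":[-0.101,0.004,0.032],"rotation":[-0.9,-0.1,-1.7],"jaw":0},
    {"dp":[-0.112,0.004,0.038],"rotation":[-1,-0.1,-1.8],"jaw":0},
  ],
)

```text
time: 10.02
ee_pos: [451.2, 174.6, 297.2]
tcp_rot: [2.174, 1.74, -0.542]
ft_force: [-0.5, -0.6, -4.8]
width: 11.1
```

```bash
python3 - <<'E'
from hk import *
where()
R=tz(78.5,28)
steps([(tcp_for(-80,0,60,R),R)],7,jaw=0)
p=capture("scene");save(p,"s8")
E
```

```text
bail in hook x -81.0 y 95.4 z 60.0  bar ang 77.3 lean 28.0 F [-0.49 -0.62 -4.81] w 11.1 j6 1.537 t 10.02
min rows 2.4
{"dp":[-0.012, 0.0002, 0.0064],"rotation":[-0.07, 0.01, -0.15],"jaw":0}
{"dp":[-0.024, 0.0004, 0.0128],"rotation":[-0.14, 0.01, -0.3],"jaw":0}
{"dp":[-0.0361, 0.0007, 0.0192],"rotation":[-0.21, 0.02, -0.45],"jaw":0}
{"dp":[-0.0481, 0.0009, 0.0256],"rotation":[-0.28, 0.02, -0.61],"jaw":0}
{"dp":[-0.0601, 0.0011, 0.032],"rotation":[-0.35, 0.03, -0.76],"jaw":0}
{"dp":[-0.0721, 0.0013, 0.0384],"rotation":[-0.42, 0.03, -0.91],"jaw":0}
{"dp":[-0.0842, 0.0016, 0.0448],"rotation":[-0.49, 0.04, -1.06],"jaw":0}
```

View pics/s8.png

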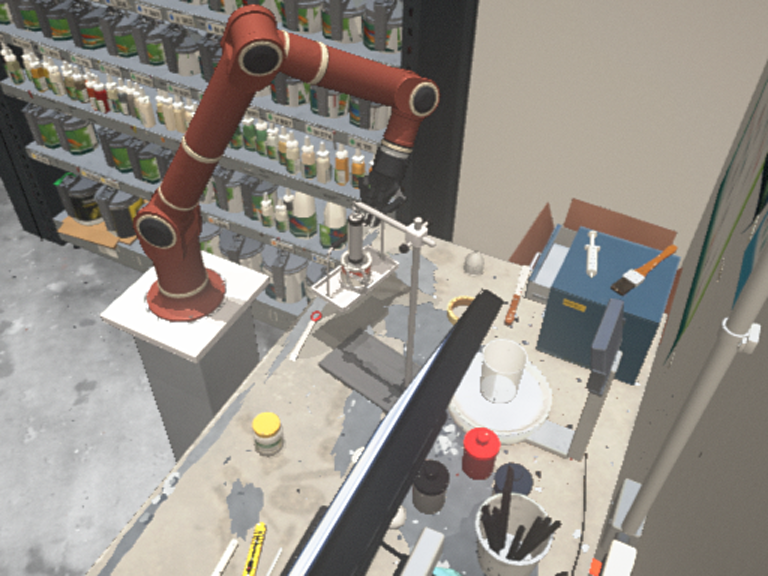

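>>> arm_command(
  steps=[
    {"dp":[-0.012,0,0.006],"rotation":[-0.1,0,-0.2],"jaw":0},
    {"dp":[-0.024,0,0.013],"rotation":[-0.1,0,-0.3],"jaw":0},
    {"dp":[-0.036,0.001,0.019],"rotation":[-0.2,0,-0.5],"jaw":0},
    {"dp":[-0.048,0.001,0.026],"rotation":[-0.3,0,-0.6],"jaw":0},
    {"dp":[-0.06,0.001,0.032],"rotation":[-0.4,0,-0.8],"jaw":0},
    {"dp":[-0.072,0.001,0.038],"rotation":[-0.4,0,-0.9],"jaw":0},
    {"dp":[-0.082,0.001,0.044],"rotation":[-0.5,0,-1],"jaw":0},
    {"dp":[-0.082,0.001,0.044],"rotation":[-0.5,0,-1],"jaw":0},
  ],
)

```text
time: 10.73
ee_pos: [431.8, 82.5, 296.4]
tcp_rot: [2.156, 1.756, -0.541]
ft_force: [0.2, -0.4, -4.5]
width: 10.9
```

```bash
python3 - <<'E'
from hk import *
where()
p=capture("scene");c=p["color"][130:220,200:300];cv2.imwrite("pics/s9.png",cv2.resize(c,None,fx=6.5,fy=6.5,interpolation=cv2.INTER_CUBIC))
p=capture("wrist");save(p,"w9")
p=capture("top");c=p["color"][170:250,200:310];cv2.imwrite("pics/t9.png",cv2.resize(c,None,fx=6,fy=6,interpolation=cv2.INTER_CUBIC))
E
```

```text
bail in hook x -80.2 y 1.3 z 59.1  bar ang 78.3 lean 28.2 F [ 0.21 -0.39 -4.47] w 10.9 j6 1.425 t 10.73
```

View pics/s9.png

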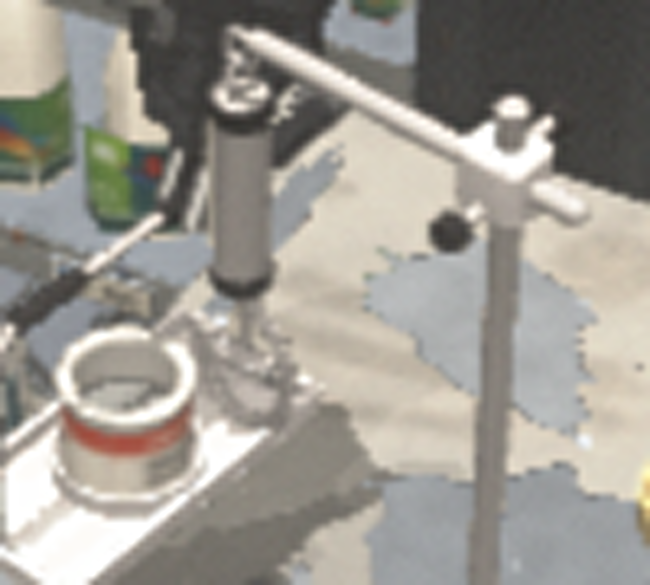

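View pics/w9.png

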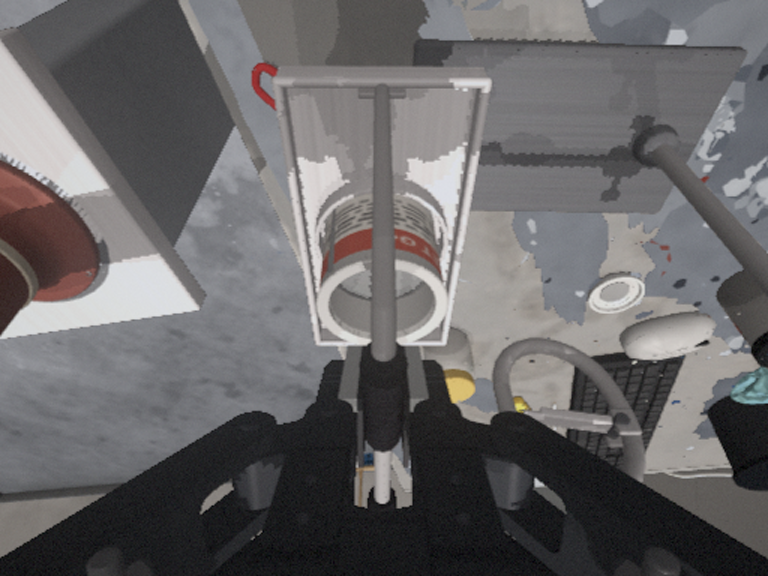

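View pics/t9.png

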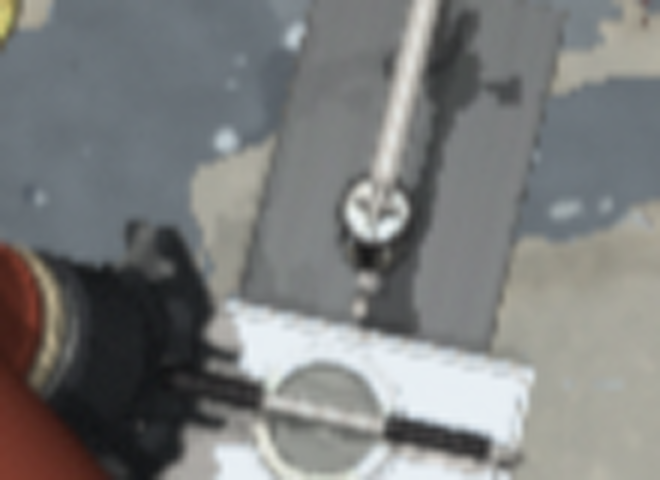

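```bash
python3 - <<'E'
from hk import *
where()
p=capture("top")
def px(u,v,z):
    o,d=ray(p,((v/6+170)/384,(u/6+200)/512)); return o+d*(z-o[2])/d[2]
for n,X in [("bail",px(325,412,298)),("sleeveL end",px(265,395,298)),("sleeveR end",px(385,430,298)),("Rsleeve far",px(490,448,298)),("tip",px(360,312,285)),("tubetop",px(375,210,450))]:
    d=X-seat;print(n,X.round(1),"hook x %.1f y %.1f"%(d@ex,d@ey))
p=capture("wrist");pickle.dump(p,open("w9.pkl","wb"))
c=p["color"][215:320,320:440];cv2.imwrite("pics/w9c.png",cv2.resize(c,None,fx=6,fy=5.6,interpolation=cv2.INTER_CUBIC))
for X,n in [([-28,0,46],"tip"),([0,0,0],"seat"),([0,0,-7.5],"bottom"),([29,0,30],"back"),([0,0,73],"nut")]:
    u,v=proj(p,seat+X[0]*ex+X[1]*ey+[0,0,X[2]]);print(n,(u-320)*6,(v-215)*5.6)
E
```

```text
bail in hook x -79.8 y 5.8 z 58.8  bar ang 78.6 lean 27.8 F [ 0.13  0.42 -5.17] w 10.9 j6 1.422 t 10.88
bail [419.   30.3 298. ] hook x -82.2 y 4.6
sleeveL end [426.4  58.1 298. ] hook x -80.6 y 33.3
sleeveR end [411.1   2.6 298. ] hook x -84.2 y -24.1
Rsleeve far [403.6 -45.8 298. ] hook x -81.7 y -73.0
tip [466.1  14.8 285. ] hook x -32.9 y -0.9
tubetop [496.3   9.8 450. ] hook x -2.3 y 0.4
tip 82.8663545351584 468.8574727242188
seat 235.57932963936696 143.368287486452
bottom 221.37635464595724 98.79418098445919
back 550.6420519026952 345.4263181845495
nut 418.44710676783075 717.2739500176432
```

View pics/w9c.png

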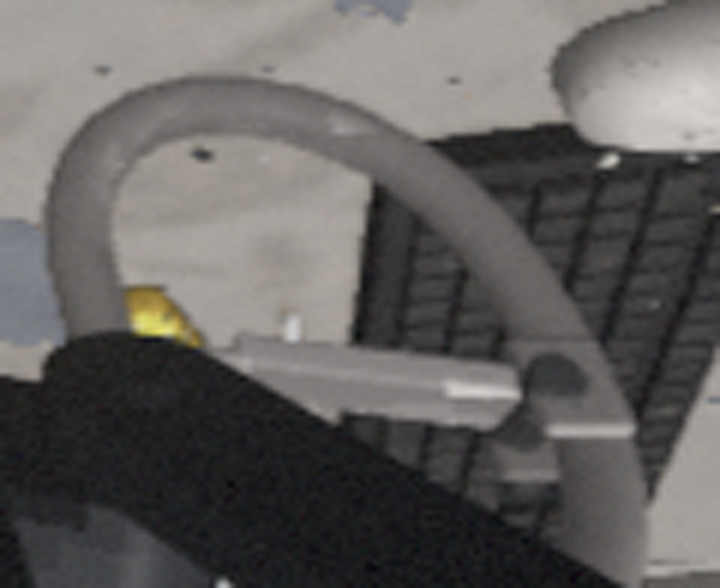

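```bash
cat >> hk.py <<'E'
def avg(n=6,cam="top"):
    L=[]
    for i in range(n):
        p=capture(cam);s=sense();L.append(np.concatenate([s["ee_pos"],s["tcp_rot"],s["ft_force"],s["moment"]]))
    L=np.array(L);m=L.mean(0);sd=L.std(0)
    M=Ro.from_rotvec(m[3:6]).as_matrix();g=m[:3]-2*M[:,2];b=np.cross(M[:,1],[0,0,1.]);b/=np.linalg.norm(b);b=-b if b[1]<0 else b
    d=g-OFF*b-seat
    print("AVG bail hook x %.1f y %.1f z %.1f ang %.1f lean %.1f"%(d@ex,d@ey,d[2],np.degrees(np.arctan2(b[1],b[0])),np.degrees(np.arcsin(-M[2,0]))),"ee",m[:3].round(1),"sd",sd[:3].round(1),"F",m[6:9].round(2),"sd",sd[6:9].round(2),"M",m[9:].round(3),"j6 %.3f t %.2f w %.1f"%(s["qpos"][5],s["time"],s["width"]))
    return p,m
E
python3 - <<'E'
from hk import *
avg()
E
```

```text
AVG bail hook x -79.8 y 5.6 z 58.7 ang 78.6 lean 27.9 ee [432.8  86.8 295.9] sd [0.1 0.2 0. ] F [-0.02  0.09 -4.5 ] sd [0.41 0.39 0.58] M [ 1.166 -0.248 -0.017] j6 1.423 t 11.28 w 11.1
```

>>> arm_command(
  steps=[
    {"dp":[0,0.004,0],"rotation":[0,0,0],"jaw":0},
    {"dp":[-0.001,0.012,0],"rotation":[0,0,0],"jaw":0},
    {"dp":[-0.002,0.021,0.001],"rotation":[0,0,0],"jaw":0},
    {"dp":[-0.002,0.03,0.001],"rotation":[0,0,0],"jaw":0},
    {"dp":[-0.003,0.036,0.0015],"rotation":[0,0,0],"jaw":0},
    {"dp":[-0.003,0.038,0.0015],"rotation":[0,0,0],"jaw":0},
    {"dp":[-0.003,0.038,0.0015],"rotation":[0,0,0],"jaw":0},
  ],
)

```text
time: 11.87
ee_pos: [469.9, 74.8, 295.8]
tcp_rot: [2.157, 1.761, -0.536]
ft_force: [0.1, 0.1, -4.9]
width: 11.1
```

```bash
python3 - <<'E'
from hk import *
avg(3)
p=capture("scene");c=p["color"][130:220,200:300];cv2.imwrite("pics/s10.png",cv2.resize(c,None,fx=6.5,fy=6.5,interpolation=cv2.INTER_CUBIC))
p=capture("wrist");c=p["color"][180:384,230:440];cv2.imwrite("pics/w10.png",cv2.resize(c,None,fx=3,fy=2.9,interpolation=cv2.INTER_CUBIC))
E
```

```text
AVG bail hook x -42.0 y 1.9 z 58.7 ang 78.5 lean 27.9 ee [469.1  75.3 295.9] sd [0.2 0.1 0.1] F [-0.04 -0.01 -4.2 ] sd [0.71 0.18 0.18] M [ 1.152 -0.201 -0.014] j6 1.445 t 12.02 w 11.3
```

View pics/s10.png

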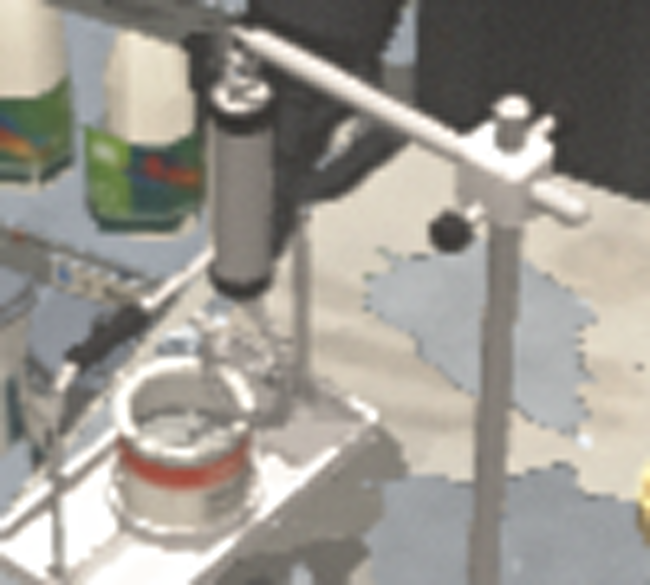

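View pics/w10.png

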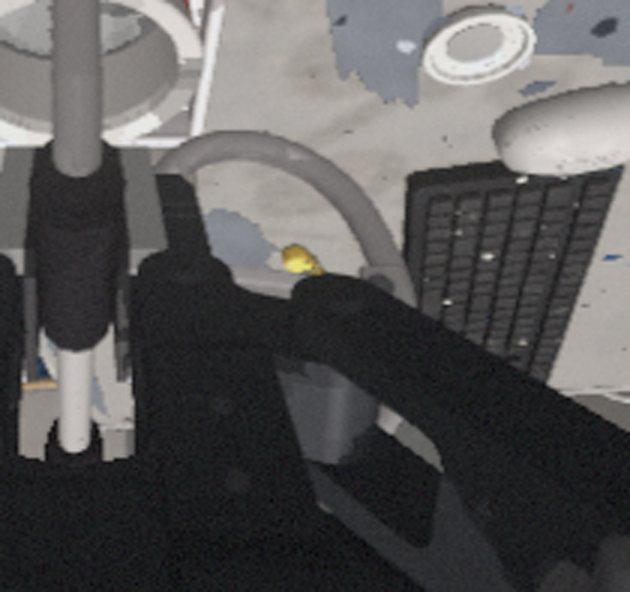

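>>> arm_command(
  steps=[
    {"dp":[0,0.004,0],"rotation":[0,0,0],"jaw":0},
    {"dp":[-0.001,0.01,0],"rotation":[0,0,0],"jaw":0},
    {"dp":[-0.001,0.017,0.0005],"rotation":[0,0,0],"jaw":0},
    {"dp":[-0.0015,0.023,0.0005],"rotation":[0,0,0],"jaw":0},
    {"dp":[-0.002,0.028,0.001],"rotation":[0,0,0],"jaw":0},
    {"dp":[-0.002,0.03,0.001],"rotation":[0,0,0],"jaw":0},
    {"dp":[-0.002,0.03,0.001],"rotation":[0,0,0],"jaw":0},
  ],
)

```text
time: 12.7
ee_pos: [498.8, 66.7, 295.9]
tcp_rot: [2.156, 1.761, -0.536]
ft_force: [0.0, 0.1, -4.6]
width: 11.3
```

```bash
python3 - <<'E'
from hk import *
avg(4)
p=capture("scene");c=p["color"][130:220,200:300];cv2.imwrite("pics/s11.png",cv2.resize(c,None,fx=6.5,fy=6.5,interpolation=cv2.INTER_CUBIC))
p=capture("wrist");c=p["color"][180:384,180:390];cv2.imwrite("pics/w11.png",cv2.resize(c,None,fx=3,fy=2.9,interpolation=cv2.INTER_CUBIC))
E
```

```text
AVG bail hook x -12.0 y -0.2 z 58.8 ang 78.5 lean 27.9 ee [498.1  67.2 296. ] sd [0.1 0.1 0.1] F [-0.01  0.29 -4.57] sd [0.43 0.12 0.63] M [ 1.139 -0.235  0.014] j6 1.464 t 12.90 w 11.1
```

View pics/s11.png

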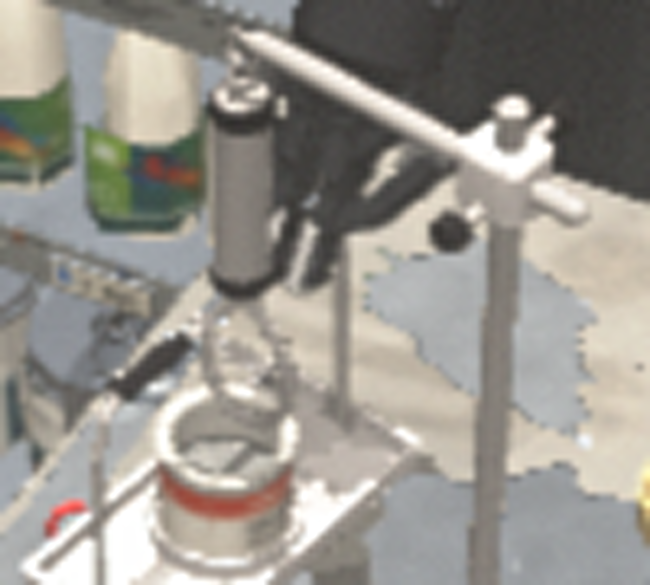

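View pics/w11.png

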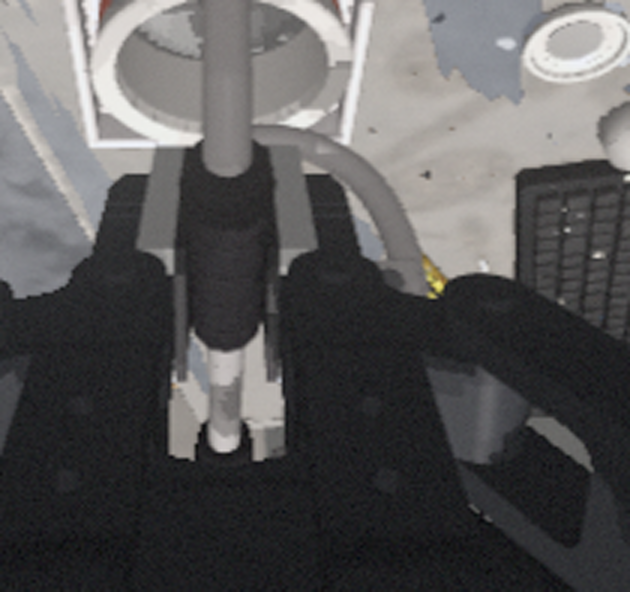

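>>> arm_command(
  steps=[
    {"dp":[0.001,0,0.002],"rotation":[0,0,0],"jaw":0},
    {"dp":[0.0025,0,0.005],"rotation":[0,0,0],"jaw":0},
    {"dp":[0.0045,0,0.0085],"rotation":[0,0,0],"jaw":0},
    {"dp":[0.006,0,0.0115],"rotation":[0,0,0],"jaw":0},
    {"dp":[0.0075,0,0.0145],"rotation":[0,0,0],"jaw":0},
    {"dp":[0.009,0,0.017],"rotation":[0,0,0],"jaw":0},
    {"dp":[0.0095,0,0.018],"rotation":[0,0,0],"jaw":0},
  ],
)

```text
time: 13.58
ee_pos: [498.1, 66.9, 275.2]
tcp_rot: [2.155, 1.762, -0.536]
ft_force: [-0.1, -0.4, -4.0]
width: 11.1
```

```bash
python3 - <<'E'
from hk import *
avg(3,"wrist")
E
```

```text
AVG bail hook x -11.8 y -0.4 z 38.3 ang 78.5 lean 27.9 ee [498.2  67.  275.5] sd [0.1 0.  0.2] F [ 0.03  0.92 -4.12] sd [0.49 0.09 0.4 ] M [ 1.083 -0.244 -0.006] j6 1.425 t 13.73 w 11.3
```

>>> arm_command(
  steps=[
    {"dp":[0.001,0,0.002],"rotation":[0,0,0],"jaw":0},
    {"dp":[0.002,0,0.004],"rotation":[0,0,0],"jaw":0},
    {"dp":[0.0035,0,0.0065],"rotation":[0,0,0],"jaw":0},
    {"dp":[0.005,0,0.009],"rotation":[0,0,0],"jaw":0},
    {"dp":[0.006,0,0.0115],"rotation":[0,0,0],"jaw":0},
    {"dp":[0.0075,0,0.014],"rotation":[0,0,0],"jaw":0},
    {"dp":[0.0085,0,0.016],"rotation":[0,0,0],"jaw":0},
    {"dp":[0.0085,0,0.016],"rotation":[0,0,0],"jaw":0},
  ],
)

```text
time: 14.4
ee_pos: [498.2, 66.8, 257.4]
tcp_rot: [2.155, 1.762, -0.536]
ft_force: [0.3, 0.5, -1.9]
width: 11.0
```

```bash
python3 - <<'E'
from hk import *
avg(3,"wrist")
p=capture("scene");c=p["color"][130:220,200:300];cv2.imwrite("pics/s12.png",cv2.resize(c,None,fx=6.5,fy=6.5,interpolation=cv2.INTER_CUBIC))
p=capture("wrist");c=p["color"][180:384,180:390];cv2.imwrite("pics/w12.png",cv2.resize(c,None,fx=3,fy=2.9,interpolation=cv2.INTER_CUBIC))
E
```

```text
AVG bail hook x -11.7 y -0.3 z 20.5 ang 78.5 lean 27.9 ee [498.3  67.  257.8] sd [0.1 0.1 0.1] F [ 0.61 -0.2  -1.57] sd [0.49 0.48 0.65] M [ 0.763 -0.185  0.018] j6 1.391 t 14.55 w 11.2
```

View pics/s12.png

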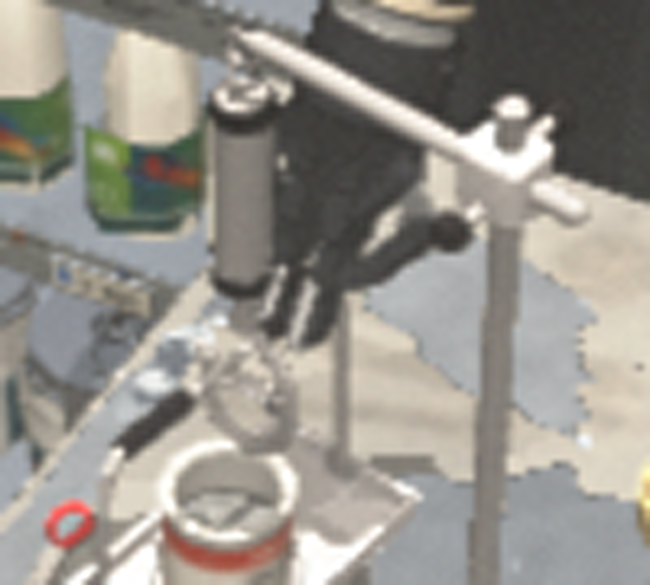

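View pics/w12.png

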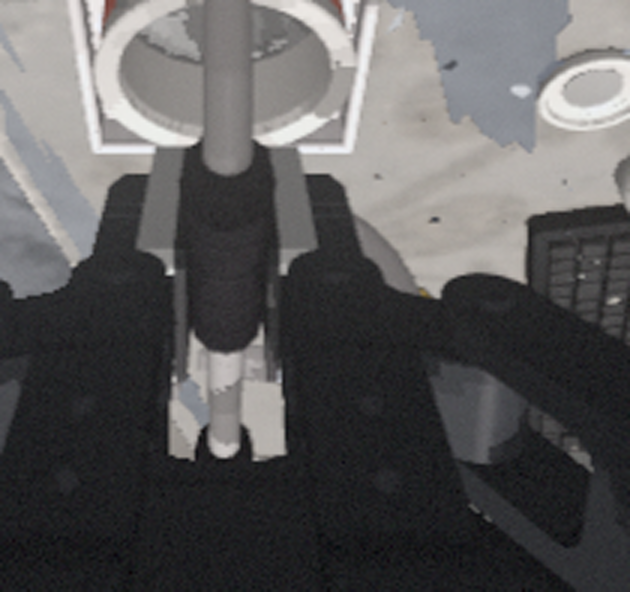

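>>> arm_command(
  steps=[
    {"dp":[0.001,0,0.002],"rotation":[0,0,0],"jaw":0},
    {"dp":[0.002,0,0.0035],"rotation":[0,0,0],"jaw":0},
    {"dp":[0.003,0,0.0055],"rotation":[0,0,0],"jaw":0},
    {"dp":[0.004,0,0.007],"rotation":[0,0,0],"jaw":0},
    {"dp":[0.005,0,0.009],"rotation":[0,0,0],"jaw":0},
    {"dp":[0.0055,0,0.0105],"rotation":[0,0,0],"jaw":0},
    {"dp":[0.0055,0,0.0105],"rotation":[0,0,0],"jaw":0},
  ],
)

```text
time: 15.23
ee_pos: [498.1, 66.8, 245.5]
tcp_rot: [2.155, 1.762, -0.536]
ft_force: [0.4, 0.0, -0.9]
width: 11.4
```

```bash
python3 - <<'E'
from hk import *
avg(3,"wrist")
E
```

```text
AVG bail hook x -11.7 y -0.4 z 8.6 ang 78.5 lean 27.9 ee [498.3  66.9 245.8] sd [0.1 0.1 0.1] F [ 0.15 -0.63 -0.19] sd [0.35 0.21 0.07] M [ 0.535 -0.15   0.026] j6 1.369 t 15.38 w 11.0
```

>>> arm_command(
  steps=[
    {"dp":[0.001,0,0.0015],"rotation":[0,0,0],"jaw":0},
    {"dp":[0.0015,0,0.003],"rotation":[0,0,0],"jaw":0},
    {"dp":[0.0025,0,0.0045],"rotation":[0,0,0],"jaw":0},
    {"dp":[0.003,0,0.0055],"rotation":[0,0,0],"jaw":0},
    {"dp":[0.003,0,0.0055],"rotation":[0,0,0],"jaw":0},
  ],
)

```text
time: 15.8
ee_pos: [498.2, 67.0, 239.3]
tcp_rot: [2.155, 1.762, -0.536]
ft_force: [-0.4, -0.4, 0.7]
width: 11.2
```

```bash
python3 - <<'E'
from hk import *
avg(2,"wrist")
p=capture("scene");c=p["color"][130:220,200:300];cv2.imwrite("pics/s13.png",cv2.resize(c,None,fx=6.5,fy=6.5,interpolation=cv2.INTER_CUBIC))
E
```

```text
AVG bail hook x -11.8 y -0.3 z 2.3 ang 78.5 lean 27.9 ee [498.3  67.  239.5] sd [0.  0.  0.1] F [0.84 0.31 0.5 ] sd [0.01 0.12 0.27] M [ 0.486 -0.175  0.069] j6 1.358 t 15.90 w 11.2
```

View pics/s13.png

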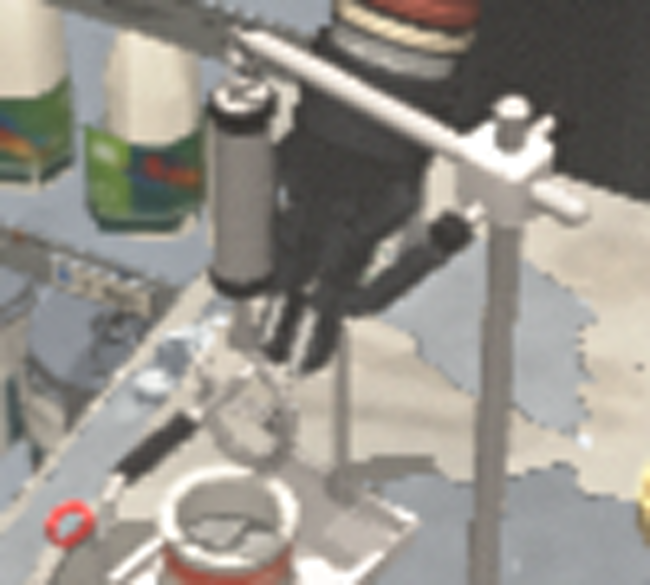

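>>> arm_command(
  steps=[
    {"dp":[0.001,0,0.0015],"rotation":[0,0,0],"jaw":0},
    {"dp":[0.0015,0,0.003],"rotation":[0,0,0],"jaw":0},
    {"dp":[0.0025,0,0.0045],"rotation":[0,0,0],"jaw":0},
    {"dp":[0.003,0,0.0055],"rotation":[0,0,0],"jaw":0},
    {"dp":[0.003,0,0.0055],"rotation":[0,0,0],"jaw":0},
  ],
)

```text
time: 16.37
ee_pos: [498.2, 67.1, 233.0]
tcp_rot: [2.155, 1.762, -0.536]
ft_force: [-0.1, -0.5, 0.6]
width: 11.1
```

```bash
python3 - <<'E'
from hk import *
avg(2,"wrist")
E
```

```text
AVG bail hook x -11.8 y -0.2 z -4.0 ang 78.5 lean 27.9 ee [498.3  67.1 233.3] sd [0.  0.  0.1] F [ 0.02 -0.32  0.46] sd [0.47 0.09 0.58] M [ 0.394 -0.152  0.021] j6 1.346 t 16.47 w 10.9
```

>>> arm_command(
  steps=[
    {"dp":[0.001,0,0.0015],"rotation":[0,0,0],"jaw":0},
    {"dp":[0.0015,0,0.003],"rotation":[0,0,0],"jaw":0},
    {"dp":[0.0025,0,0.0045],"rotation":[0,0,0],"jaw":0},
    {"dp":[0.003,0,0.0055],"rotation":[0,0,0],"jaw":0},
    {"dp":[0.003,0,0.0055],"rotation":[0,0,0],"jaw":0},
  ],
)

```text
time: 16.88
ee_pos: [498.2, 67.1, 226.8]
tcp_rot: [2.155, 1.762, -0.536]
ft_force: [0.0, 0.3, 1.7]
width: 11.0
```

```bash
python3 - <<'E'
from hk import *
avg(2,"wrist")
p=capture("scene");c=p["color"][130:220,200:300];cv2.imwrite("pics/s14.png",cv2.resize(c,None,fx=6.5,fy=6.5,interpolation=cv2.INTER_CUBIC))
E
```

```text
AVG bail hook x -11.8 y -0.2 z -10.2 ang 78.5 lean 27.9 ee [498.3  67.2 227. ] sd [0.  0.  0.1] F [0.81 0.12 1.69] sd [0.4  0.45 0.29] M [ 0.294 -0.129  0.045] j6 1.335 t 16.98 w 11.5
```

View pics/s14.png

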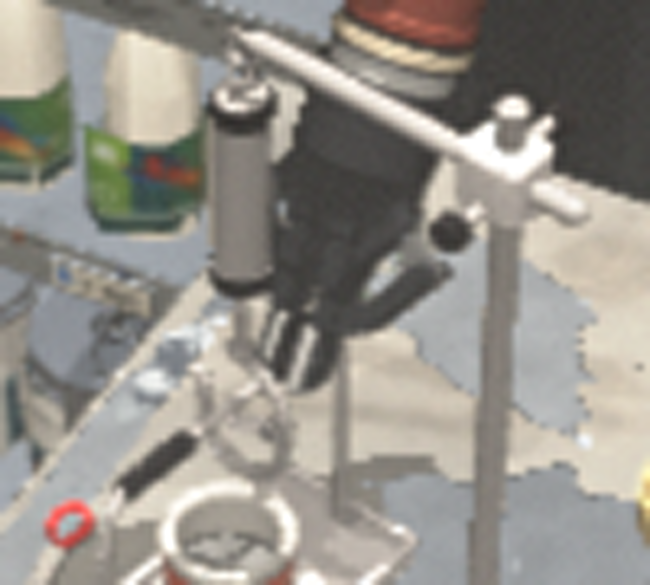

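>>> arm_command(
  steps=[
    {"dp":[0.001,0,0.0015],"rotation":[0,0,0],"jaw":0},
    {"dp":[0.0015,0,0.003],"rotation":[0,0,0],"jaw":0},
    {"dp":[0.002,0,0.004],"rotation":[0,0,0],"jaw":0},
    {"dp":[0.002,0,0.004],"rotation":[0,0,0],"jaw":0},
  ],
)

```text
time: 17.37
ee_pos: [498.2, 66.9, 222.3]
tcp_rot: [2.155, 1.762, -0.536]
ft_force: [0.2, 0.6, 0.5]
width: 11.0
```

```bash
python3 - <<'E'
from hk import *
avg(2,"wrist")
E
```

```text
AVG bail hook x -11.8 y -0.3 z -14.7 ang 78.5 lean 27.9 ee [498.3  67.1 222.5] sd [0.  0.  0.1] F [-0.06 -0.18  2.32] sd [0.25 0.88 0.26] M [ 0.264 -0.117  0.06 ] j6 1.327 t 17.47 w 11.3
```

>>> arm_command(
  steps=[
    {"dp":[0.001,0,0.0015],"rotation":[0,0,0],"jaw":0},
    {"dp":[0.0015,0,0.003],"rotation":[0,0,0],"jaw":0},
    {"dp":[0.002,0,0.004],"rotation":[0,0,0],"jaw":0},
    {"dp":[0.002,0,0.004],"rotation":[0,0,0],"jaw":0},
  ],
)

```text
time: 17.8
ee_pos: [498.1, 66.9, 217.8]
tcp_rot: [2.155, 1.762, -0.536]
ft_force: [1.1, -1.3, 1.7]
width: 11.5
```

```bash
python3 - <<'E'
from hk import *
avg(2,"wrist")
p=capture("scene");c=p["color"][130:220,200:300];cv2.imwrite("pics/s15.png",cv2.resize(c,None,fx=6.5,fy=6.5,interpolation=cv2.INTER_CUBIC))
E
```

```text
AVG bail hook x -11.8 y -0.4 z -19.2 ang 78.5 lean 27.9 ee [498.2  67.  218. ] sd [0. 0. 0.] F [0.09 0.51 2.43] sd [0.26 0.09 0.38] M [ 0.215 -0.066  0.007] j6 1.319 t 17.90 w 11.1
```

View pics/s15.png

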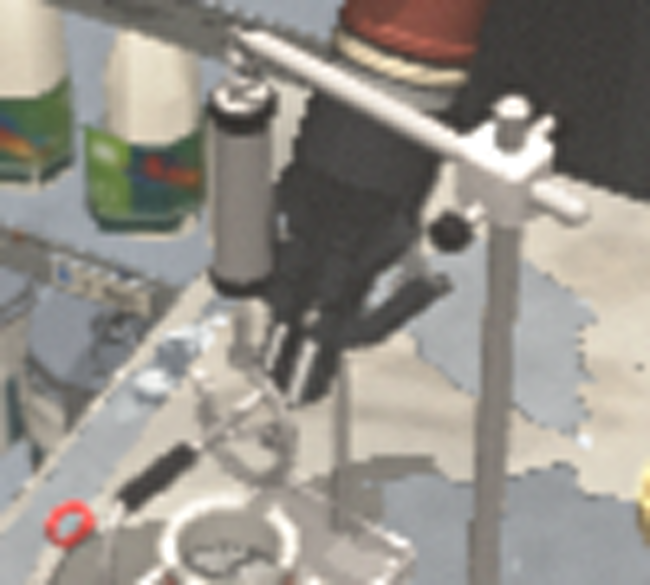

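>>> arm_command(
  steps=[
    {"dp":[0.001,0,0.0015],"rotation":[0,0,0],"jaw":0},
    {"dp":[0.0015,0,0.003],"rotation":[0,0,0],"jaw":0},
    {"dp":[0.0015,0,0.003],"rotation":[0,0,0],"jaw":0},
  ],
)

```text
time: 18.2
ee_pos: [498.1, 66.9, 214.3]
tcp_rot: [2.155, 1.762, -0.536]
ft_force: [0.8, 0.7, 1.0]
width: 11.2
```

```bash
python3 - <<'E'
from hk import *
avg(2,"wrist")
p=capture("scene");c=p["color"][170:220,220:265];cv2.imwrite("pics/s16.png",cv2.resize(c,None,fx=12,fy=12,interpolation=cv2.INTER_CUBIC))
E
```

```text
AVG bail hook x -11.9 y -0.5 z -22.7 ang 78.5 lean 27.9 ee [498.1  66.9 214.5] sd [0. 0. 0.] F [-0.16 -0.1   1.76] sd [0.08 0.45 0.18] M [ 0.274 -0.117  0.051] j6 1.313 t 18.30 w 11.1
```

View pics/s16.png

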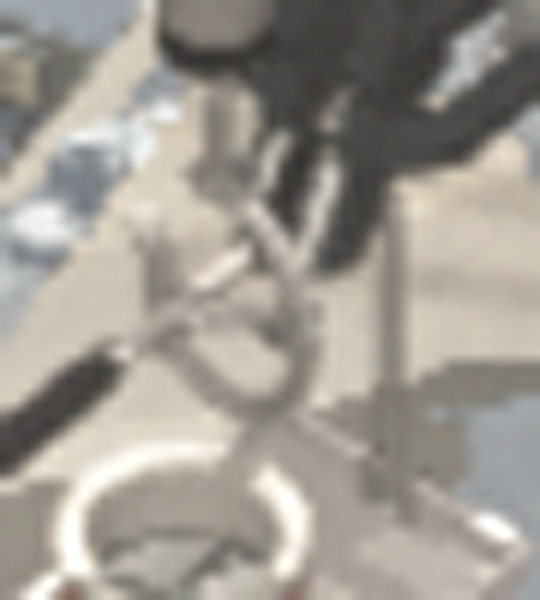

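>>> arm_command(
  steps=[
    {"dp":[0.001,0,0.0015],"rotation":[0,0,0],"jaw":0},
    {"dp":[0.0015,0,0.003],"rotation":[0,0,0],"jaw":0},
    {"dp":[0.0015,0,0.003],"rotation":[0,0,0],"jaw":0},
  ],
)

```text
time: 18.6
ee_pos: [498.1, 66.7, 211.1]
tcp_rot: [2.155, 1.762, -0.536]
ft_force: [0.5, -0.4, 1.4]
width: 11.0
```

```bash
python3 - <<'E'
from hk import *
avg(2,"wrist")
E
```

```text
AVG bail hook x -11.8 y -0.6 z -25.9 ang 78.5 lean 27.9 ee [498.2  66.8 211.3] sd [0. 0. 0.] F [-0.24 -1.17  0.93] sd [0.25 0.03 0.18] M [ 0.234 -0.067  0.054] j6 1.307 t 18.70 w 11.3
```

>>> arm_command(
  steps=[
    {"dp":[0.001,0,0.0015],"rotation":[0,0,0],"jaw":0},
    {"dp":[0.0015,0,0.003],"rotation":[0,0,0],"jaw":0},
    {"dp":[0.0015,0,0.003],"rotation":[0,0,0],"jaw":0},
  ],
)

```text
time: 18.95
ee_pos: [498.1, 66.6, 207.8]
tcp_rot: [2.155, 1.762, -0.536]
ft_force: [0.6, -0.6, 2.7]
width: 11.2
```

```bash
python3 - <<'E'
from hk import *
avg(2,"wrist")
p=capture("scene");c=p["color"][170:220,220:265];cv2.imwrite("pics/s17.png",cv2.resize(c,None,fx=12,fy=12,interpolation=cv2.INTER_CUBIC))
E
```

```text
AVG bail hook x -11.8 y -0.7 z -29.3 ang 78.5 lean 27.9 ee [498.2  66.7 208. ] sd [0.1 0.  0.1] F [-0.25 -0.42  2.74] sd [0.62 0.51 0.08] M [ 0.166 -0.081  0.089] j6 1.301 t 19.05 w 11.2
```

View pics/s17.png

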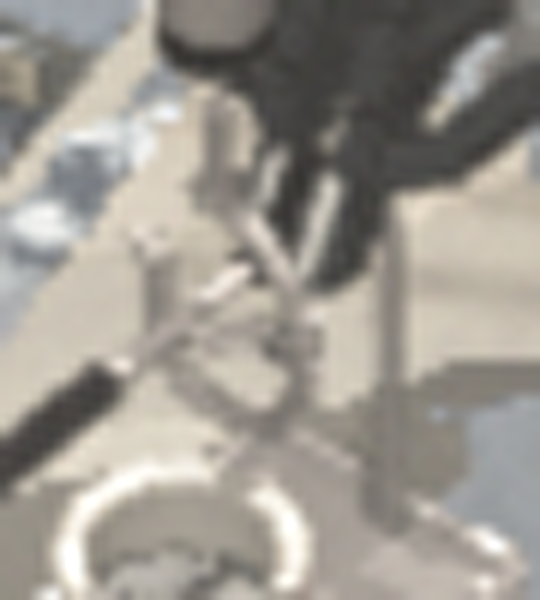

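```bash
python3 - <<'E'
from hk import *
p=capture("scene")
for n,X in [("tip",[-28,0,46]),("bot",[0,0,-7.5]),("nut",[0,0,80])]:
    for s in (0,40,50,60):
        u,v=proj(p,seat+X[0]*ex+[0,0,X[2]-s]);print(n,s,"s17 px",round((u-220)*12),round((v-170)*12),"s11 px",round((u-200)*6.5),round((v-130)*6.5))
u,v=proj(p,seat-11.8*ex-0.7*ey+[0,0,-29.3]);print("bail",(u-220)*12,(v-170)*12)
for y in (-28,28):
  u,v=proj(p,seat-11.8*ex+(y-.7)*ey+[0,0,-29.3]);print("bare end",(u-220)*12,(v-170)*12)
E
```

```text
tip 0 s17 px 113 92 s11 px 191 310
tip 40 s17 px 116 200 s11 px 193 368
tip 50 s17 px 117 227 s11 px 193 383
tip 60 s17 px 117 253 s11 px 194 397
bot 0 s17 px 195 282 s11 px 236 413
bot 40 s17 px 197 386 s11 px 237 469
bot 50 s17 px 197 411 s11 px 237 483
bot 60 s17 px 198 436 s11 px 237 496
nut 0 s17 px 192 42 s11 px 234 283
nut 40 s17 px 193 154 s11 px 235 344
nut 50 s17 px 194 182 s11 px 235 358
nut 60 s17 px 194 209 s11 px 235 373
bail 161.75149904745433 320.90122748045474
bare end 94.49761709327208 377.1662675984725
bare end 227.65883723970126 265.76271473282145
```

>>> arm_command(
  steps=[
    {"dp":[0.001,0,0.0015],"rotation":[0,0,0],"jaw":0},
    {"dp":[0.0015,0,0.003],"rotation":[0,0,0],"jaw":0},
    {"dp":[0.0015,0,0.003],"rotation":[0,0,0],"jaw":0},
  ],
)

```text
time: 19.4
ee_pos: [498.2, 66.6, 204.3]
tcp_rot: [2.155, 1.762, -0.536]
ft_force: [1.1, 0.3, 2.1]
width: 11.3
```

```bash
python3 - <<'E'
from hk import *
avg(2,"wrist")
p=capture("scene");c=p["color"][170:220,220:265];cv2.imwrite("pics/s18.png",cv2.resize(c,None,fx=12,fy=12,interpolation=cv2.INTER_CUBIC))
E
```

```text
AVG bail hook x -12.0 y -0.5 z -33.0 ang 78.5 lean 27.9 ee [498.   66.8 204.2] sd [0. 0. 0.] F [-0.17  0.17  0.76] sd [0.3  0.37 0.51] M [ 0.429 -0.099  0.036] j6 1.294 t 19.50 w 10.9
```

View pics/s18.png

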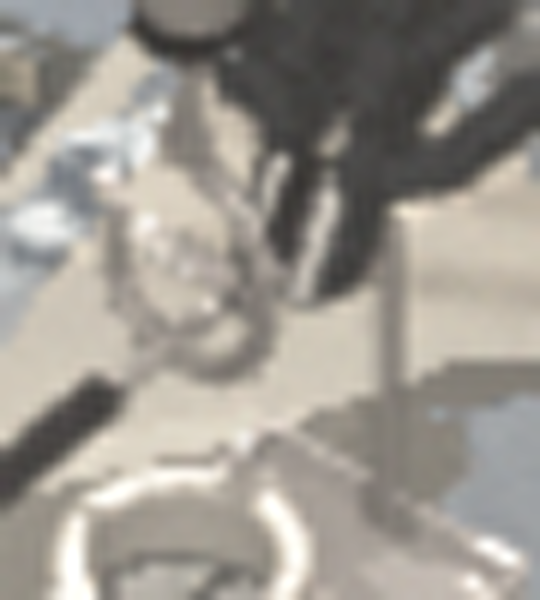

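>>> arm_command(
  steps=[
    {"dp":[0,0.001,0],"rotation":[0,0,0],"jaw":0},
    {"dp":[0,0.0035,0],"rotation":[0,0,0],"jaw":0},
    {"dp":[0,0.006,0],"rotation":[0,0,0],"jaw":0},
    {"dp":[0,0.0085,-0.0005],"rotation":[0,0,0],"jaw":0},
    {"dp":[-0.0005,0.011,-0.001],"rotation":[0,0,0],"jaw":0},
    {"dp":[-0.0005,0.012,-0.001],"rotation":[0,0,0],"jaw":0},
    {"dp":[-0.0005,0.012,-0.001],"rotation":[0,0,0],"jaw":0},
  ],
)

```text
time: 20.13
ee_pos: [510.3, 64.2, 205.8]
tcp_rot: [2.156, 1.761, -0.535]
ft_force: [1.2, 0.4, -0.3]
width: 11.2
```

```bash
python3 - <<'E'
from hk import *
avg(5,"wrist")
p=capture("scene");c=p["color"][130:230,210:290];cv2.imwrite("pics/s19.png",cv2.resize(c,None,fx=6,fy=6,interpolation=cv2.INTER_CUBIC))
p=capture("wrist");save(p,"w19")
p=capture("top");c=p["color"][170:250,200:310];cv2.imwrite("pics/t19.png",cv2.resize(c,None,fx=6,fy=6,interpolation=cv2.INTER_CUBIC))
E
```

```text
AVG bail hook x 0.1 y -0.5 z -31.5 ang 78.5 lean 27.9 ee [509.9  64.4 205.8] sd [0.1 0.  0. ] F [ 0.07  0.49 -0.2 ] sd [0.45 0.35 0.36] M [ 0.459 -0.052  0.004] j6 1.307 t 20.38 w 11.0
```

View pics/s19.png

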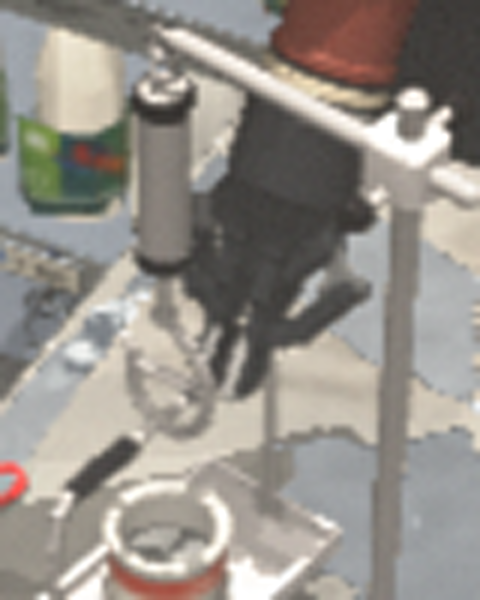

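View pics/w19.png

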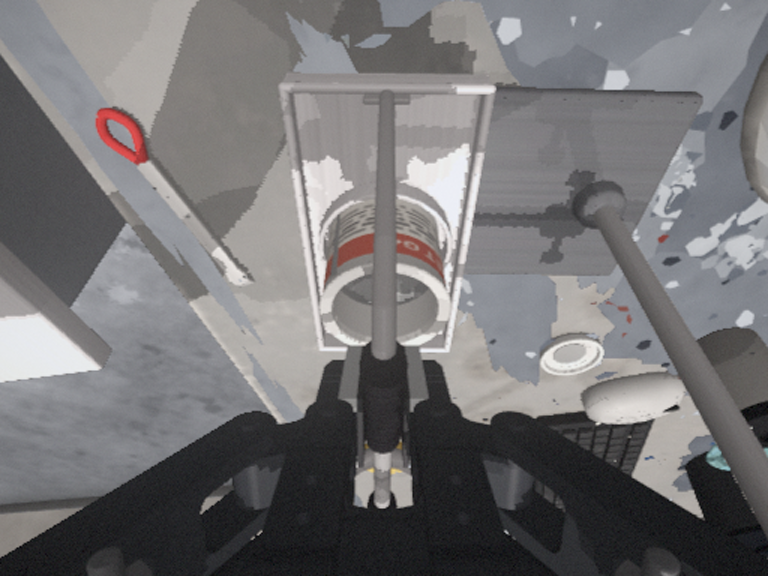

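View pics/t19.png

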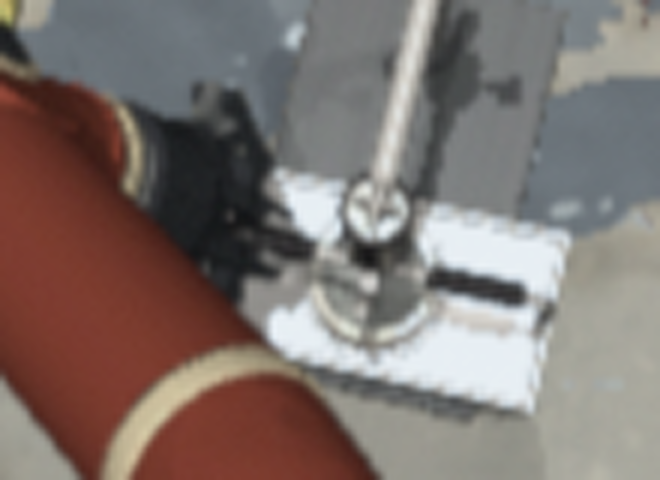

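```bash
python3 - <<'E'
from hk import *
p=capture("top")
def px(u,v,z):
    o,d=ray(p,((v/6+170)/384,(u/6+200)/512)); return o+d*(z-o[2])/d[2]
for n,X in [("sleeveL end",px(318,250,207.5)),("sleeveR end",px(429,276,207.5)),("Rsleeve far",px(526,293,207.5)),("tubetop",px(375,210,450))]:
    d=X-seat;print(n,X.round(1),"hook x %.1f y %.1f"%(d@ex,d@ey))
p=capture("scene");c=p["color"][180:215,220:260];cv2.imwrite("pics/s20.png",cv2.resize(c,None,fx=14,fy=14,interpolation=cv2.INTER_CUBIC))
E
```

```text
sleeveL end [502.1  36.1 207.5] hook x -2.1 y 27.3
sleeveR end [489.8 -19.8 207.5] hook x -2.7 y -30.0
Rsleeve far [481.9 -68.6 207.5] hook x -0.4 y -79.3
tubetop [496.3   9.8 450. ] hook x -2.3 y 0.4
```

View pics/s20.png

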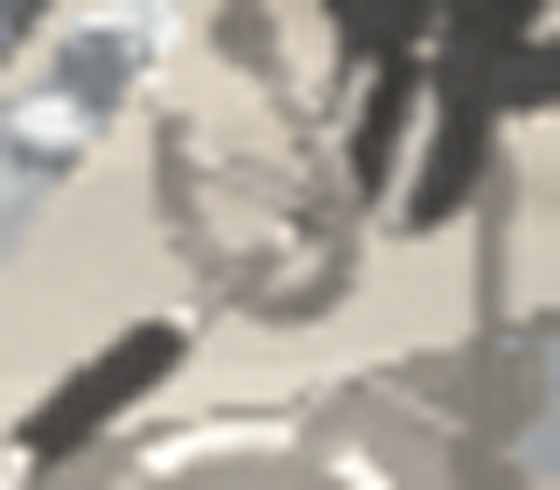

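>>> arm_command(
  steps=[
    {"dp":[0,0,0],"rotation":[0,0,0],"jaw":0.14},
    {"dp":[0,0,0],"rotation":[0,0,0],"jaw":0.15},
    {"dp":[0,0,0],"rotation":[0,0,0],"jaw":0.16},
    {"dp":[0,0,0],"rotation":[0,0,0],"jaw":0.17},
    {"dp":[0,0,0],"rotation":[0,0,0],"jaw":0.18},
    {"dp":[0,0,0],"rotation":[0,0,0],"jaw":0.2},
    {"dp":[0,0,0],"rotation":[0,0,0],"jaw":0.22},
    {"dp":[0,0,0],"rotation":[0,0,0],"jaw":0.25},
  ],
)

```text
time: 21.3
ee_pos: [510.0, 64.4, 205.8]
tcp_rot: [2.155, 1.762, -0.535]
ft_force: [1.1, -0.1, 0.1]
width: 21.4
```

```bash
python3 - <<'E'
from hk import *
avg(3,"wrist")
p=capture("scene");c=p["color"][130:230,210:290];cv2.imwrite("pics/s21.png",cv2.resize(c,None,fx=6,fy=6,interpolation=cv2.INTER_CUBIC))
p=capture("wrist");save(p,"w21")
E
```

```text
AVG bail hook x 0.3 y -0.5 z -31.4 ang 78.5 lean 27.9 ee [510.   64.4 205.8] sd [0. 0. 0.] F [0.03 0.05 0.57] sd [0.32 0.38 0.39] M [ 0.471 -0.126 -0.022] j6 1.307 t 21.45 w 21.8
```

View pics/s21.png

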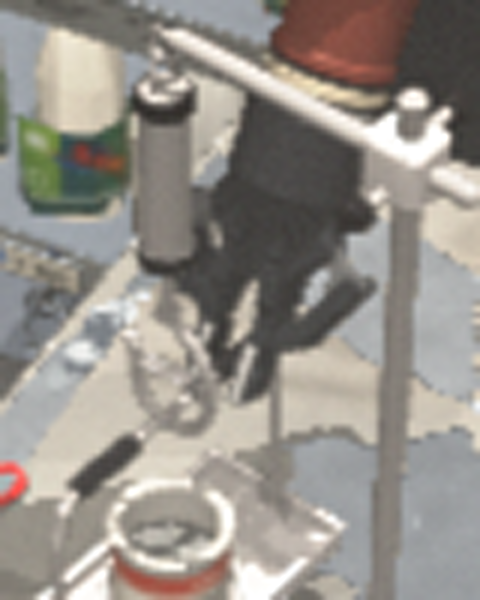

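View pics/w21.png

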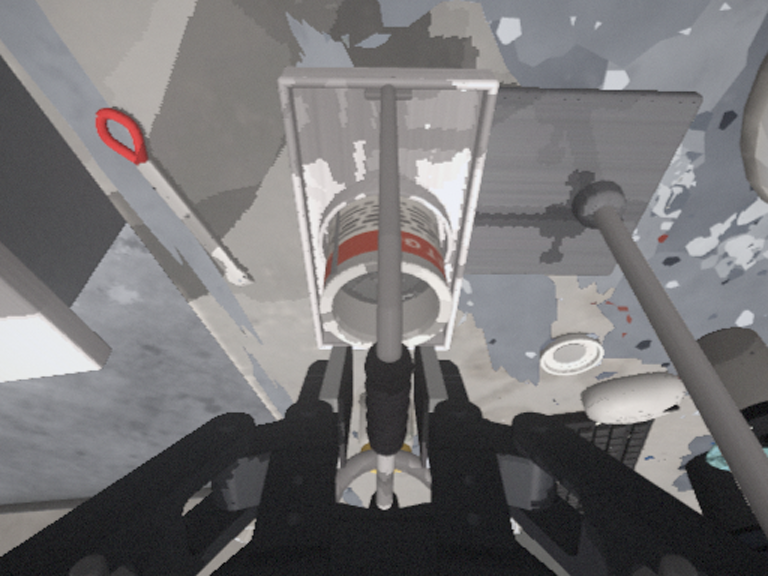

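>>> arm_command(
  steps=[
    {"dp":[0,0.001,0],"rotation":[0,0,0],"jaw":0.35},
    {"dp":[0,0.001,0],"rotation":[0,0,0],"jaw":0.45},
    {"dp":[0,0.001,-0.004],"rotation":[0,0,0],"jaw":0.5},
    {"dp":[0,0.001,-0.012],"rotation":[0,0,0],"jaw":0.5},
    {"dp":[0,0.001,-0.024],"rotation":[0,0,0],"jaw":0.5},
    {"dp":[0,0.001,-0.038],"rotation":[0,0,0],"jaw":0.5},
    {"dp":[0.003,0.001,-0.053],"rotation":[0,0,0],"jaw":0.5},
    {"dp":[0.008,0.001,-0.068],"rotation":[0,0,0],"jaw":0.5},
  ],
)

```text
time: 22.22
ee_pos: [518.9, 102.7, 263.6]
tcp_rot: [2.156, 1.761, -0.534]
ft_force: [-0.2, -0.3, 0.9]
width: 42.8
```

```bash
python3 - <<'E'
from hk import *
where()
p=capture("wrist");save(p,"w22")
E
```

```text
bail in hook x 1.1 y 38.8 z 26.4  bar ang 78.5 lean 27.9 F [-0.24 -0.25  0.95] w 42.8 j6 1.456 t 22.22
```

View pics/w22.png

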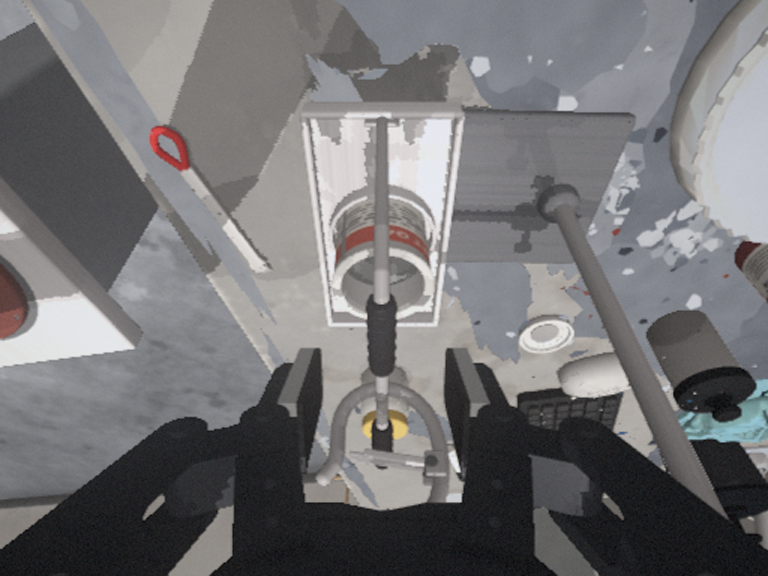

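>>> arm_command(
  steps=[
    {"dp":[0.008,0,-0.015],"rotation":[0,0,0],"jaw":0.5},
    {"dp":[0.02,0,-0.03],"rotation":[0,0,0],"jaw":0.5},
    {"dp":[0.035,0,-0.045],"rotation":[0,0,0],"jaw":0.5},
    {"dp":[0.05,0,-0.06],"rotation":[0,0,0],"jaw":0.5},
    {"dp":[0.065,0,-0.07],"rotation":[0,0,0],"jaw":0.5},
    {"dp":[0.08,0,-0.08],"rotation":[0,0,0],"jaw":0.5},
    {"dp":[0.09,0,-0.085],"rotation":[0,0,0],"jaw":0.5},
    {"dp":[0.09,0,-0.085],"rotation":[0,0,0],"jaw":0.5},
  ],
)

```text
time: 22.93
ee_pos: [541.8, 222.1, 294.6]
tcp_rot: [2.153, 1.768, -0.534]
ft_force: [-0.1, 0.2, -0.3]
width: 42.6
```

```bash
python3 - <<'E'
from hk import *
where()
def grab(k):
    p=capture("wrist");save(p,"w23"+k)
    p=capture("scene");c=p["color"][120:250,180:300];cv2.imwrite("pics/s23%s.png"%k,cv2.resize(c,None,fx=4.6,fy=4.6,interpolation=cv2.INTER_CUBIC))
    return p["color"][120:250,180:300].astype(int)
a=grab("a")
p=capture("top");c=p["color"][150:270,180:320];cv2.imwrite("pics/t23.png",cv2.resize(c,None,fx=4.5,fy=4.5,interpolation=cv2.INTER_CUBIC))
for i in range(8): capture("top")
b=grab("b");d=abs(a-b).max(2);print("changed px",(d>25).sum())
where()
E
```

```text
bail in hook x -0.6 y 160.4 z 57.3  bar ang 78.8 lean 27.8 F [-0.15  0.19 -0.28] w 42.6 j6 1.659 t 22.93
changed px 99
bail in hook x 0.3 y 157.6 z 58.0  bar ang 78.5 lean 27.9 F [ 1.1   0.71 -0.09] w 42.4 j6 1.660 t 23.58
```

View pics/s23b.png

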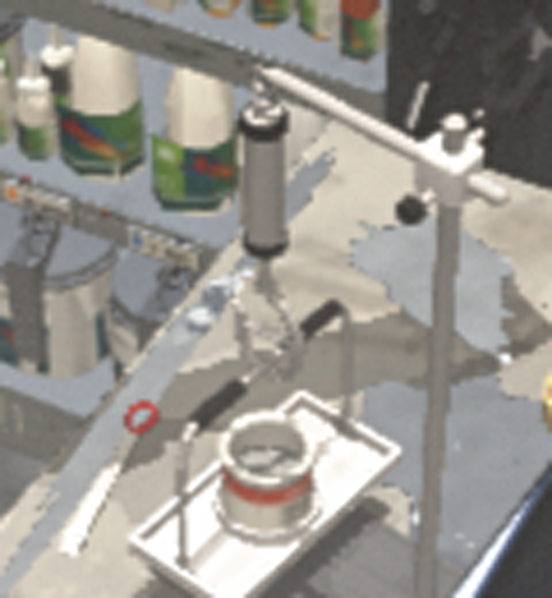

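View pics/w23b.png

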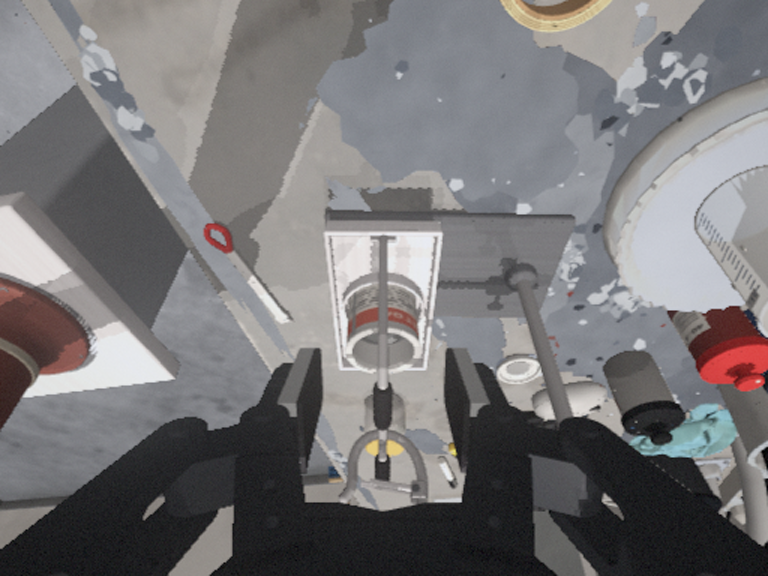

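View pics/t23.png

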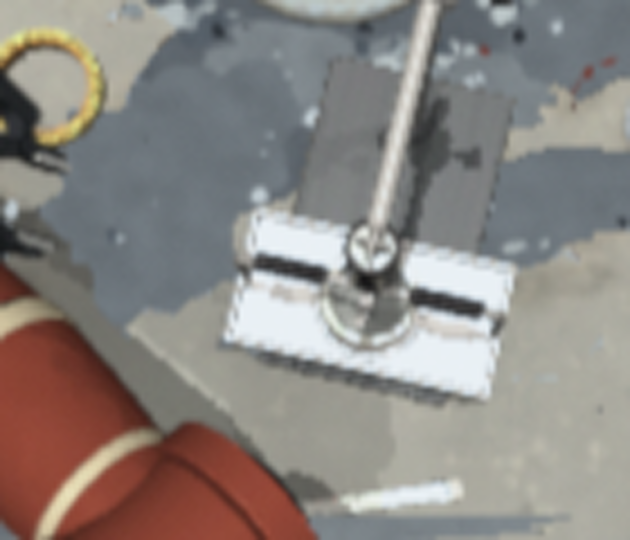

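```bash
python3 - <<'E'
from hk import *
from scipy.optimize import least_squares
L=[];T=[]
for i in range(10):
    p=capture("scene");L.append(p["color"][120:250,180:300].astype(int));T.append(sense()["time"])
print(T[0],T[-1],[int((abs(x-L[0]).max(2)>40).sum()) for x in L])
# shift by phase correlation of the pan region
g=[cv2.cvtColor(x.astype(np.uint8),cv2.COLOR_BGR2GRAY).astype(np.float32)[75:130,25:90] for x in L]
print([np.round(cv2.phaseCorrelate(g[0],x)[0],2).tolist() for x in g])
c=p["color"][160:260,195:285];cv2.imwrite("pics/s24.png",cv2.resize(c,None,fx=6,fy=6,interpolation=cv2.INTER_CUBIC))
# model pts pan frame vs observed in s23b (4.6 scale, origin 180,120)
mod=np.array([[0,95,0],[0,-95,0],[50,100,-139],[50,-100,-139],[-50,-100,-139]],float)
obs=np.array([[345,307],[187,430],[302,394],[0,0],[0,0]],float)
B=Ro.from_euler("z",yaw).as_matrix()
for m in [[0,95,0],[0,-95,0],[50,100,-139],[-50,100,-139],[50,-100,-139],[-50,-100,-139],[0,0,-200]]:
    u,v=proj(p,seat+[0,0,-30]+B@np.array(m,float));print(m,"s24",round((u-195)*6),round((v-160)*6))
E
```

```text
23.6333 24.0833 [0, 3, 4, 9, 14, 7, 10, 7, 2, 5]
[[0.0, 0.0], [0.03, -0.02], [0.02, -0.04], [0.07, -0.09], [0.14, -0.05], [0.15, -0.04], [0.1, -0.0], [0.13, 0.02], [0.07, 0.05], [0.05, 0.08]]
[0, 95, 0] s24 357 138
[0, -95, 0] s24 131 329
[50, 100, -139] s24 425 342
[-50, 100, -139] s24 294 264
[50, -100, -139] s24 203 548
[-50, -100, -139] s24 70 459
[0, 0, -200] s24 252 467
```

View pics/s24.png

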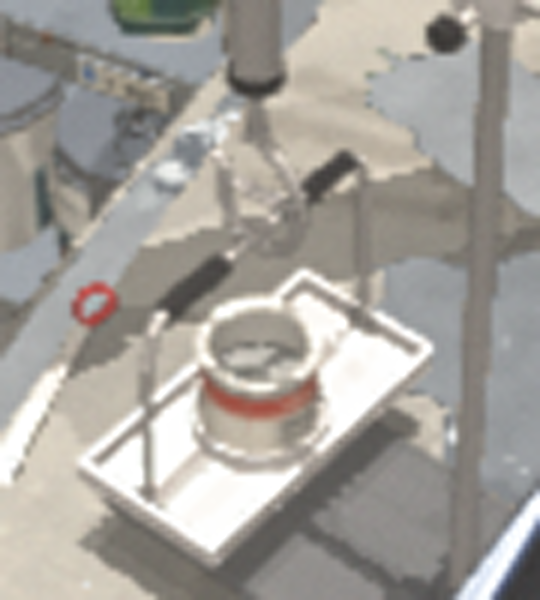

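>>> arm_command(
  steps=[
    {"dp":[0,0,0],"rotation":[0,0,0],"jaw":0.5},
    {"dp":[0,0,0],"rotation":[0,0,0],"jaw":0.5},
    {"dp":[0,0,0],"rotation":[0,0,0],"jaw":0.5},
    {"dp":[0,0,0],"rotation":[0,0,0],"jaw":0.5},
    {"dp":[0,0,0],"rotation":[0,0,0],"jaw":0.5},
    {"dp":[0,0,0],"rotation":[0,0,0],"jaw":0.5},
    {"dp":[0,0,0],"rotation":[0,0,0],"jaw":0.5},
    {"dp":[0,0,0],"rotation":[0,0,0],"jaw":0.5},
  ],
)

```text
time: 24.75
ee_pos: [542.4, 219.2, 295.2]
tcp_rot: [2.155, 1.762, -0.535]
ft_force: [0.1, 0.5, 0.2]
width: 42.8
```

>>> arm_command(
  steps=[
    {"dp":[0,0,0],"rotation":[0,0,0],"jaw":0.5},
    {"dp":[0,0,0],"rotation":[0,0,0],"jaw":0.5},
    {"dp":[0,0,0],"rotation":[0,0,0],"jaw":0.5},
    {"dp":[0,0,0],"rotation":[0,0,0],"jaw":0.5},
    {"dp":[0,0,0],"rotation":[0,0,0],"jaw":0.5},
    {"dp":[0,0,0],"rotation":[0,0,0],"jaw":0.5},
    {"dp":[0,0,0],"rotation":[0,0,0],"jaw":0.5},
    {"dp":[0,0,0],"rotation":[0,0,0],"jaw":0.5},
  ],
)

```text
time: 25.42
ee_pos: [542.4, 219.2, 295.1]
tcp_rot: [2.155, 1.762, -0.535]
ft_force: [-0.5, 0.5, 0.3]
width: 42.9
```

>>> arm_command(
  steps=[
    {"dp":[0,0,0],"rotation":[0,0,0],"jaw":0.5},
    {"dp":[0,0,0],"rotation":[0,0,0],"jaw":0.5},
    {"dp":[0,0,0],"rotation":[0,0,0],"jaw":0.5},
    {"dp":[0,0,0],"rotation":[0,0,0],"jaw":0.5},
    {"dp":[0,0,0],"rotation":[0,0,0],"jaw":0.5},
    {"dp":[0,0,0],"rotation":[0,0,0],"jaw":0.5},
    {"dp":[0,0,0],"rotation":[0,0,0],"jaw":0.5},
    {"dp":[0,0,0],"rotation":[0,0,0],"jaw":0.5},
  ],
)

```text
time: 26.08
ee_pos: [542.4, 219.2, 295.1]
tcp_rot: [2.155, 1.762, -0.535]
ft_force: [0.7, -0.0, 0.5]
width: 42.7
```

```bash
python3 - <<'E'
from hk import *
g=[]
for i in range(14):
    p=capture("scene");g.append(cv2.cvtColor(p["color"],cv2.COLOR_BGR2GRAY).astype(np.float32)[195:250,205:270])
print([np.round(cv2.phaseCorrelate(g[0],x)[0],2).tolist() for x in g])
p=capture("wrist");c=p["color"][140:340,200:320];cv2.imwrite("pics/w25.png",cv2.resize(c,None,fx=4,fy=3,interpolation=cv2.INTER_CUBIC));print(sense()["time"])
E
```

```text
[[0.0, 0.0], [0.02, 0.01], [-0.0, 0.04], [-0.0, 0.06], [0.01, 0.06], [0.01, 0.1], [0.01, 0.13], [0.03, 0.1], [-0.01, 0.15], [-0.04, 0.2], [-0.04, 0.21], [-0.08, 0.24], [-0.12, 0.25], [-0.14, 0.25]]
26.8333
```

View pics/w25.png

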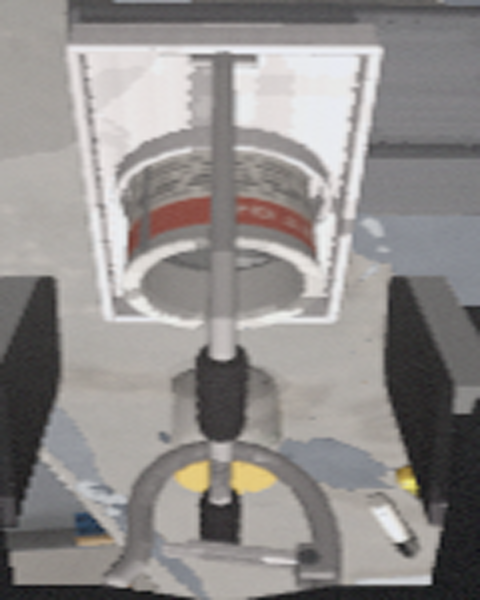

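```bash
python3 - <<'E'
from hk import *
g=[];o=[]
for i in range(160):
    p=capture("scene");x=cv2.cvtColor(p["color"],cv2.COLOR_BGR2GRAY).astype(np.float32)[195:250,205:270]
    if i==0:g0=x
    o.append(cv2.phaseCorrelate(g0,x)[0])
o=np.array(o);print(o[::5].round(2).tolist(),sense()["time"])
E
```

```text
[[0.0, 0.0], [0.05, -0.1], [0.1, -0.18], [0.16, -0.09], [0.04, -0.01], [0.04, -0.05], [0.1, -0.13], [0.11, -0.13], [0.13, -0.06], [0.02, -0.01], [0.01, -0.0], [0.09, -0.11], [0.08, -0.1], [0.06, -0.05], [0.01, -0.0], [0.07, -0.08], [0.09, -0.12], [0.09, -0.08], [0.04, -0.01], [0.01, -0.04], [0.04, -0.11], [0.08, -0.08], [0.12, -0.06], [-0.01, -0.04], [0.01, -0.02], [0.06, -0.1], [0.1, -0.1], [0.08, -0.06], [-0.02, -0.06], [0.01, -0.05], [0.08, -0.13], [0.09, -0.13]] 34.8333
```

Sway is down to about 0.05 px, which is under 0.3 mm. I'm handing in.

```bash
python3 - <<'E'
from bench import job_done, sense
print(job_done(),sense()["time"])
E
```

```text
the job is handed in; nothing more can be done
the job is handed in; nothing more can be done
```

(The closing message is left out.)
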